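Scoop dowels out from under a low shelf

ROBOT

A 6-joint arm with a two-finger parallel gripper is mounted at the origin on the work surface. World frame = base frame: x ahead of the robot, y to its left, z up, the work surface at z = 0. Lengths are in mm, angles in rad, forces in N, time in s.
With the tool pointing down it reaches from about 350 to 875 mm from the base axis. Payload 4.2 kg.
Tool frame: the origin (TCP) lies midway between the tips of the shut fingers; the grasp point (between the pads) lies 19 mm behind it; z points along the fingers, y is the line along which they close (so a half turn about z gives the same grasp; the last joint's range is limited). The gripper opens to 87 mm and grips with 3 to 60 N. Pads are 19 mm wide; open, the fingers measure 117 mm over their backs; the gripper's body (75 mm by 190 mm) begins 51 mm behind the grasp point.
Start: joints at [-0.898, 0.385, 0.008, 0, -1.194, -0.259], TCP at [251.32, -572.222, 222.55] pointing down, gripper open.
Joint ranges: [-3.14, 3.14], [-1.21, 2.06], [-1.07, 1.41], [-3.16, 2.05], [-2.99, -0.16], [-3.1, 3.1]. Speed limits (rad/s): [2.79, 2.79, 3.14, 3.14, 3.14, 3.14].

INTERFACE

Orientations are given as a unit quaternion [x, y, z, w].
In Python, from plant import bot, imaging, job_done gives the robot as it stands. The module is installed in compiled form; this text tells all that it offers.
- The arm moves only by the tool drive_tool, never from a script. Its argument "deltas" is a list of rows, each an object of numbers: "hand": the gripper's target within -1 to 1 (fully open at 1, half-way at 0, shut at -1); "x", "y", "z": the shift along the tool's x, y, z normalised to -1 to 1, where 1 is 0.15 m; "yaw": the turn about the tool's z normalised to -1 to 1, where 1 is 30 degrees. A call has 1 to 12 rows; each row is the pose to reach, as a shift and turn from the pose commanded when the call began, along the tool's axes at that moment; what a row does not reach only later rows make up. A row lasts 1/12 s, in which the tool goes at most 41.7 mm and 7.16 degrees, less where a joint would pass 70% of its speed; a pose out of reach is approached as far as the arm can. A call with a number of a shift or a turn outside -1 to 1 is refused whole. A call with a gripper value outside its range is refused whole. The fingers move at their own pace and stop on an object; the grip force is fixed at half the most. Time passes only in rows, so rows that repeat a pose let the fingers close. It gives the time, the measured TCP pose, the force, the opening and the grip force at its end, in the units of the state.
- bot.observe(): the state, without advancing time (a new reading comes with each control period).
- imaging.grab_frame(name): name is "scene" or "top" or "wrist"; returns a dict with "frame" (384x512x3 uint8, blue, green, red), "fov_y" (degrees; the focal length in pixels is half the picture's height over the tangent of half this angle, whatever the lens; pixels are square), "cx", "cy" (the principal point, pixels), "pose" (4x4, takes a point from camera to world coordinates). Camera axes: x right, y down, z forward; pixel columns grow to the right and rows downward; lengths in mm; the calibration is good to about 2 mm. A picture is of the moment at which its call begins. There is no depth.
- job_done(): hands the job in; it is judged then, once.
Trained networks look in the newest picture that a camera, given by its name, has taken for a name from the list of things; names that differ only in an ending like _2 or _b are one class to them, and where a whole thing is asked for, a point or a joint stands for the part that bears it (a point fixed in the world has none). Each returns a list of dicts, best first, with "conf" (0 to 1); they miss things now and then, are a little off and sometimes report something else, mostly with a low value. They report only what shows in the picture. A call takes as long as a camera call.
- imaging.recognise(camera, thing): "location" ([column, row] in pixels, amid what is visible of it).
- imaging.regions_of(camera, thing): "mask" (384x512 bool, what is visible of it) and "location" ([column, row] in pixels, amid what is visible of it).
- imaging.pinpoint(camera, thing): "location" ([column, row] in pixels: a listed point, or the origin of a listed thing).
The state is a dict: "time_s": time; "joint_positions": joint angles; "joint_vel": joint speeds; "tau": joint torques, N m; "ee_pos": TCP position; "tool_rot": TCP orientation; "wrist_force": force on the tool from outside, world axes, zero at the start; "torque": the same for the moment, N m; "opening": opening from 0.0 (shut) to 1.0 (fully open); "grip_force": force on a finger pad.
Only numpy, scipy, OpenCV 4.12 (cv2) and the standard library are available. Lean on these libraries where they do the work, as an engineer would, in place of code of your own. Each camera call takes 0.05 s, during which the arm holds its last target. There are 200 camera calls.

TASK

Take the long-handled scoop from the cardboard sheet, reach it in under the low wire shelf without knocking the shelf, and gather up all four wooden dowels from the stock tray. Bring them out on the scoop, never in the gripper, tip them into the cardboard carton, and lay the scoop back flat with its pan on the cardboard sheet. Leave the carton and everything else on the counter where it is.

Things in the scene. Friction and masses are not known exactly. Their poses are not given: they have to be found in the camera images.
- scoop_grip (a point): Grip point, mid-section of the flat wooden handle of the long-handled scoop (0.18 kg). x points to the pan's front lip, y across, z up when it lies flat. Flat, it is 120 mm behind the heel (bottom of the pan's rear wall), 62 mm above the underside. Handle 20 mm wide (flat sides face +-y), 28 mm high, rising away from the pan at 14 degrees, graspable from 25 to 165 mm (its end) behind the heel.
- scoop_pan (a point): Middle of the scoop's bare-metal pan, top of its floor; axes as scoop_grip. 57.5 mm ahead of the heel, 177.5 mm ahead of the grip point. Pan 115 mm long (heel to lip), 120 mm wide outside, floor and walls 2 mm thick, flat underside, open front with a plain flat lip, rear wall 42 mm high, sides sloping from 42 mm (rear) to 15 mm (lip).
- bay: Fixed stock bay: bare-metal tray on the counter under a cantilever wire shelf on two grey slotted uprights 300 mm high behind it. Origin on the counter, mid-bay. x from open front to back, y across, z up. Tray floor 3 mm thick from x -130 mm (no front wall) to the inner face of its back wall at x +110 mm, 42 mm high; inner width 150 mm (y +-75), sides 25 mm high. The dowels lie in it, under the shelf.
- tray_back (a point): Middle of the foot of the tray's upright back wall: inner face, top of the tray floor (bay x = +110 mm, z = 3 mm). Axes as the bay's.
- shelf: The shelf over the tray, with its stock; origin and axes as the bay's. White wire grid 10 mm thick, 245 mm wide with brackets, underside 100 mm above the counter, from x -110 mm (front edge) to +141 mm: the tray sticks out 20 mm in front of it. Boxes stand on it 15 mm behind the edge, to 186 mm above the counter. Bracket arms at its two ends, outside the tray's width, hang 8 mm lower.
- shelf_edge (a point): Middle of the shelf's front lower edge (bay x = -110 mm, z = 100 mm). Axes as the bay's.
- dowel1_center (a point): Centre of one of four plain round beech dowels, 18 mm diameter, 70 mm long, about 15 g, smooth; y is the dowel's long axis. They start lying separately on the tray floor, roughly across the tray, and roll freely.
- dowel2_center (a point): Centre of one of four plain round beech dowels, 18 mm diameter, 70 mm long, about 15 g, smooth; y is the dowel's long axis. They start lying separately on the tray floor, roughly across the tray, and roll freely.
- dowel3_center (a point): Centre of one of four plain round beech dowels, 18 mm diameter, 70 mm long, about 15 g, smooth; y is the dowel's long axis. They start lying separately on the tray floor, roughly across the tray, and roll freely.
- dowel4_center (a point): Centre of one of four plain round beech dowels, 18 mm diameter, 70 mm long, about 15 g, smooth; y is the dowel's long axis. They start lying separately on the tray floor, roughly across the tray, and roll freely.
- carton: Open cardboard carton standing loose on the counter, 0.6 kg. Origin at the centre of its underside; 190 mm (x) by 160 mm (y) by 75 mm high, walls and bottom 4 mm thick, flaps folded flat down outside.
- sheet: Flat cardboard sheet fixed on the counter where the scoop lies. Origin at the centre of its underside; 320 mm (x) by 220 mm (y), 3 mm thick.
- tape_roll: Bystander: roll of paper tape lying flat, 100 mm diameter, 45 mm high. Origin at the underside's centre.
- glue: Bystander: white plastic bottle, 56 mm diameter, 150 mm high. Origin at the underside's centre.
- pull: Bystander: steel bow drawer pull, 114 mm long, 35 mm high, standing on its two feet. Origin at the underside's centre.
- core: Bystander: cardboard tube standing on end, 48 mm diameter, 110 mm high. Origin at the underside's centre.
- offcut: Bystander: plywood offcut 180 x 35 x 16 mm lying flat. Origin at the underside's centre.
- hammer: Bystander: hammer lying on the counter.

How it is judged (in metres and radians):
On the way, in this order (a step that is already met when the one before it is completed fails the run):
1. at least one dowel is carried out from under the shelf, lifted on the scoop (((x of dowel1_center in the frame of scoop_pan between -0.06 and 0.055 m and y of dowel1_center in the frame of scoop_pan between -0.06 and 0.06 m and z of dowel1_center in the frame of scoop_pan between 0 and 0.05 m and x of scoop_pan in the frame of shelf_edge below -0.06 m and x of dowel1_center in the frame of shelf_edge below -0.01 m and height (world z) of scoop_pan above 0.025 m) or (x of dowel2_center in the frame of scoop_pan between -0.06 and 0.055 m and y of dowel2_center in the frame of scoop_pan between -0.06 and 0.06 m and z of dowel2_center in the frame of scoop_pan between 0 and 0.05 m and x of scoop_pan in the frame of shelf_edge below -0.06 m and x of dowel2_center in the frame of shelf_edge below -0.01 m and height (world z) of scoop_pan above 0.025 m) or (x of dowel3_center in the frame of scoop_pan between -0.06 and 0.055 m and y of dowel3_center in the frame of scoop_pan between -0.06 and 0.06 m and z of dowel3_center in the frame of scoop_pan between 0 and 0.05 m and x of scoop_pan in the frame of shelf_edge below -0.06 m and x of dowel3_center in the frame of shelf_edge below -0.01 m and height (world z) of scoop_pan above 0.025 m) or (x of dowel4_center in the frame of scoop_pan between -0.06 and 0.055 m and y of dowel4_center in the frame of scoop_pan between -0.06 and 0.06 m and z of dowel4_center in the frame of scoop_pan between 0 and 0.05 m and x of scoop_pan in the frame of shelf_edge below -0.06 m and x of dowel4_center in the frame of shelf_edge below -0.01 m and height (world z) of scoop_pan above 0.025 m))), for 0.2 s.
2. all four dowels are in the carton (x of dowel1_center in the frame of carton between -0.091 and 0.091 m and y of dowel1_center in the frame of carton between -0.076 and 0.076 m and z of dowel1_center in the frame of carton between 0 and 0.066 m and x of dowel2_center in the frame of carton between -0.091 and 0.091 m and y of dowel2_center in the frame of carton between -0.076 and 0.076 m and z of dowel2_center in the frame of carton between 0 and 0.066 m and x of dowel3_center in the frame of carton between -0.091 and 0.091 m and y of dowel3_center in the frame of carton between -0.076 and 0.076 m and z of dowel3_center in the frame of carton between 0 and 0.066 m and x of dowel4_center in the frame of carton between -0.091 and 0.091 m and y of dowel4_center in the frame of carton between -0.076 and 0.076 m and z of dowel4_center in the frame of carton between 0 and 0.066 m), for 0.3 s.
At the end, for the whole second after the job is handed in: All four dowels lie inside the carton (centres within its walls and below its rim), and the scoop lies flat (within 0.08 rad) with the middle of its pan over the cardboard sheet and the underside resting on it (all of step 2 and x of scoop_pan in the frame of sheet between -0.16 and 0.16 m and y of scoop_pan in the frame of sheet between -0.11 and 0.11 m and height (world z) of scoop_pan below 0.01 m and angle between scoop_pan's own z axis and vertical below 0.08 rad); the robot touches nothing.
It fails at once if the shelf, its brackets or the stock on it are struck (over 4 N) (contact force between anything else and shelf above 4 N).
It fails at once if the fingers touch a dowel (contact force between the fingers and dowel1 above 0.5 N or contact force between the fingers and dowel2 above 0.5 N or contact force between the fingers and dowel3 above 0.5 N or contact force between the fingers and dowel4 above 0.5 N).
It fails at once if the carton is shifted more than 40 mm or tipped (distance of carton from where it was at the start of the episode above 0.04 m or angle between carton's own z axis and vertical above 0.3 rad).
It fails at once if a bystander is shifted more than 30 mm (distance of any of tape_roll, glue, pull, core, offcut, hammer from where it was at the start of the episode above 0.03 m).
It also fails if it takes over 70 s, if anything falls off the work surface, if the arm or the gripper's body presses on something with over 40 N, if the wrist force passes 120 N, or if a joint passes its speed limit or range.

## Working session

There is one attempt and no reset: what is moved stays moved. The work goes in short steps, Python scripts to look and compute and a tool call to move; the robot and the scene stay as the last step left them, time stands still between calls to the robot, and variables do not carry over. Pictures are saved under pics/ and viewed, at most 10 in all, crops included, and the job is handed in when it is done.

Besides the shell and the picture viewer there is one more tool, called after "Call:" by a JSON object that holds its "api" and its "payload", one argument or row to a line. drive_tool: Moves the arm, as the interface text tells. Its arguments: {"type":"object","properties":{"deltas":{"type":"array"}},"required":["deltas"]}

```bash
mkdir -p pics; cat > h.py <<'E'
import numpy as np, cv2
from plant import bot, imaging, job_done
def ray(g,px):
    f=g["frame"].shape[0]/2/np.tan(np.radians(g["fov_y"])/2)
    T=np.array(g["pose"]); d=T[:3,:3]@np.array([(px[0]-g["cx"])/f,(px[1]-g["cy"])/f,1]); return T[:3,3],d
def at(g,px,z):
    o,d=ray(g,px); return (o+d*(z-o[2])/d[2]).round(1)
def proj(g,p):
    f=g["frame"].shape[0]/2/np.tan(np.radians(g["fov_y"])/2)
    T=np.array(g["pose"]); c=T[:3,:3].T@(np.array(p)-T[:3,3]); return (g["cx"]+f*c[0]/c[2],g["cy"]+f*c[1]/c[2])
E
python3 - <<'E'
from h import *
print(bot.observe())
Z=dict(scoop_grip=65,scoop_pan=5,tray_back=3,shelf_edge=100,dowel1_center=12,bay=0,carton=0,sheet=0,tape_roll=0,glue=0,pull=0,core=0,offcut=0,hammer=0)
fr=[]
for c in("scene","top"):
    g=imaging.grab_frame(c); fr.append(g["frame"])
    print(c,g["fov_y"],np.array(g["pose"]).round(2).tolist())
    for n,z in Z.items():
        for r in imaging.pinpoint(c,n)[:5]:
            print(n,np.round(r["location"]),round(r["conf"],2),at(g,r["location"],z))
    cv2.imwrite(f"pics/{c}0.png",cv2.resize(g["frame"],(800,600)))
E
```

```text
{'time_s': 0.0, 'joint_positions': array([-8.98393011e-01,  3.85550695e-01,  6.64271643e-03, -4.90611554e-04,
       -1.19398599e+00, -2.58596632e-01]), 'joint_vel': array([ 0.00064686,  0.00077358,  0.00036028, -0.00034189,  0.0018224 ,
       -0.00046081]), 'tau': array([-1.65275428e-04, -3.90669680e+01,  1.87397879e+01,  4.21978533e+00,
        1.08177017e-02, -2.00201321e-04]), 'ee_pos': array([ 251.08850914, -571.69979988,  221.47098646]), 'tool_rot': array([-2.05341588e-01,  9.78689777e-01,  1.03956734e-03, -2.67043280e-04]), 'wrist_force': array([ 0.49692485, -0.52842246,  0.06141515]), 'torque': array([-0.04254721, -0.04550969, -0.02216815]), 'grip_force': 0.0, 'opening': 0.9978812141027048}
scene 57.085214960927786 [[-0.97, -0.17, 0.2, 332.09], [-0.26, 0.61, -0.74, 817.52], [0.0, -0.77, -0.64, 824.84], [0.0, 0.0, 0.0, 1.0]]
scoop_grip [279. 196.] 0.94 [488.5 -88.   65. ]
scoop_grip [231. 297.] 0.51 [522.  333.1  65. ]
scoop_pan [227. 213.] 0.67 [653.7 -23.2   5. ]
scoop_pan [316. 159.] 0.46 [ 402.4 -437.4    5. ]
tray_back [214. 334.] 0.71 [545.1 404.7   3. ]
tray_back [236.
[... 1044 characters left out ...]
126.] 0.72 [781.6 -62.7   3. ]
shelf_edge [187. 196.] 0.83 [518.5 184.4 100. ]
shelf_edge [128. 188.] 0.6 [542.6 384.1 100. ]
dowel1_center [168. 194.] 0.66 [531.8 261.9  12. ]
bay [164. 190.] 0.8 [543.7 279.6   0. ]
bay [169. 192.] 0.49 [537.6 262.2   0. ]
bay [186. 242.] 0.39 [360.1 196.2   0. ]
carton [330. 170.] 0.58 [ 627.5 -314.3    0. ]
sheet [256. 181.] 0.9 [584.1 -49.6   0. ]
sheet [247. 163.] 0.61 [649.3 -14.2   0. ]
tape_roll [264. 128.] 0.65 [775.9 -73.    0. ]
tape_roll [367. 237.] 0.39 [ 390.7 -448.     0. ]
glue [196. 126.] 0.74 [777.2 170.4   0. ]
pull [318. 235.] 0.63 [ 394.7 -273.8    0. ]
core [262. 129.] 0.68 [771.7 -66.5   0. ]
offcut [127. 253.] 0.67 [318.2 404.1   0. ]
```

View pics/scene0.png

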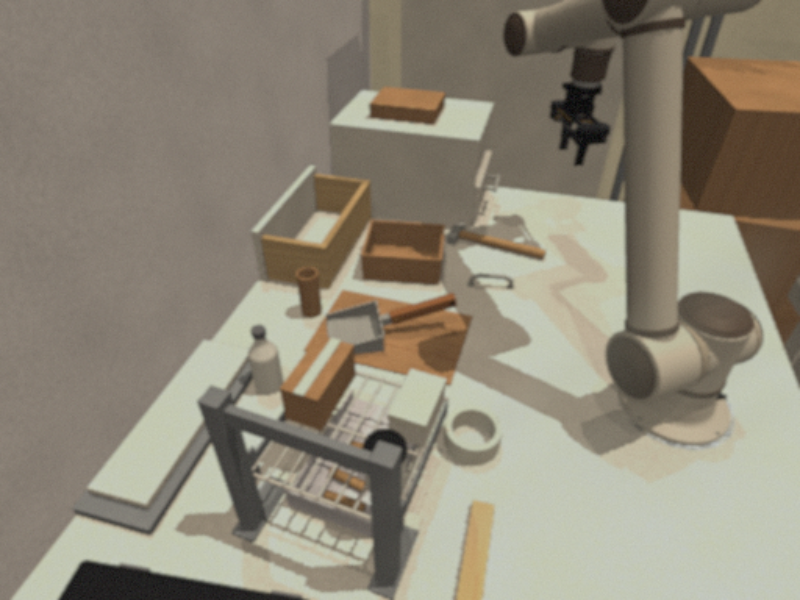

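View pics/top0.png

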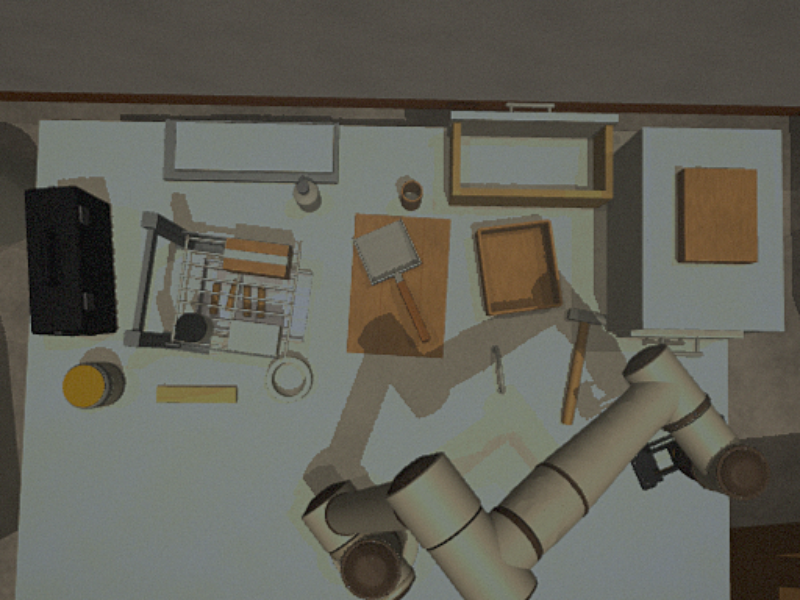

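The scene view and the top view (800x600) agree:
- **Scoop:** on the sheet, with the pan at about (388,250) in the top view and the handle end at about (425,340). It points roughly 23° from world +x.
- **Bay:** at about (240,290), opening towards the sheet, with the dowels showing at about (215–262,296).
- **Carton:** at about (517,265).

The tool's yaw already roughly matches the scoop, so I'm moving above the rear of the handle.

Call:
{"api": "drive_tool", "payload": {
  "deltas": [
    {"x":-0.87,"y":0.78,"hand":1},
    {"x":-0.87,"y":0.78,"hand":1},
    {"x":-0.87,"y":0.78,"hand":1},
    {"x":-0.87,"y":0.78,"hand":1},
    {"x":-0.87,"y":0.78,"hand":1}
  ]
}}

```text
invalid input
```

Call:
{"api": "drive_tool", "payload": {
  "deltas": [
    {"x":-0.87,"y":0.78,"hand":1},
    {"x":-0.87,"y":0.78,"hand":1},
    {"x":-0.87,"y":0.78,"hand":1},
    {"x":-0.87,"y":0.78,"hand":1},
    {"x":-0.87,"y":0.78,"hand":1}
  ]
}}

```text
invalid input
```

Call:
{"api": "drive_tool", "payload": {
  "deltas": [
    {"x":-0.87,"y":0.78,"hand":1},
    {"x":-0.87,"y":0.78,"hand":1},
    {"x":-0.87,"y":0.78,"hand":1},
    {"x":-0.87,"y":0.78,"hand":1},
    {"x":-0.87,"y":0.78,"hand":1},
    {"x":-0.87,"y":0.78,"hand":1},
    {"x":-0.87,"y":0.78,"hand":1}
  ]
}}

```text
invalid input
```

```bash
python3 - <<'E'
from h import *
o=bot.observe(); print(o["ee_pos"],o["tool_rot"],o["joint_positions"])
for c in("wrist","top","scene"):
    g=imaging.grab_frame(c)
    for n,z in dict(scoop_grip=65,scoop_pan=5,shelf_edge=100,tray_back=3,carton=0,sheet=0).items():
        if c=="scene" and n in("sheet","carton"): continue
        for r in imaging.pinpoint(c,n)[:2]: print(c,n,np.round(r["location"]),round(r["conf"],2),at(g,r["location"],z))
    if c!="top":
        f=g["frame"]
    for r in imaging.pinpoint(c,"dowel1_center")[:6]: print(c,"dowel",np.round(r["location"]),round(r["conf"],2),at(g,r["location"],12))
    for n in("carton","scoop_pan"):
        for r in imaging.regions_of(c,n)[:1]:
            p=cv2.findNonZero(r["mask"].astype(np.uint8)); b=cv2.boxPoints(cv2.minAreaRect(p)); print(c,n,r["conf"],[at(g,q,75 if n=="carton" else 30)[:2].tolist() for q in b])
    if c=="top": cv2.imwrite("pics/bay.png",cv2.resize(g["frame"][135:240,70:210],(800,600),interpolation=2))
    if c=="wrist": cv2.imwrite("pics/w1.png",g["frame"])
E
```

```text
[ 251.30073961 -572.22712143  222.56058727] [-2.05391829e-01  9.78679823e-01  1.15806038e-06  7.03128204e-06] [-8.98437306e-01  3.84686570e-01  7.91165325e-03 -1.46323175e-05
 -1.19401717e+00 -2.58625527e-01]
wrist scoop_pan [291. 295.] 0.64 [ 399.5 -452.6    5. ]
top scoop_grip [265. 205.] 0.93 [496.9 -79.9  65. ]
top scoop_pan [246. 160.] 0.6 [657.3 -11.2   5. ]
top shelf_edge [188. 193.] 0.73 [529.8 179.3 100. ]
top tray_back [126. 189.] 0.93 [546.5 414.7   3. ]
top tray_back [149. 189.] 0.66 [546.8 331.    3. ]
top carton [329. 173.] 0.82 [ 619.2 -310.1    0. ]
top sheet [254. 183.] 0.79 [577.1 -44.    0. ]
top dowel [169. 189.] 0.64 [547.2 260.6  12. ]
top carton 0.64 [[704.2, -208.2], [730.8, -380.2], [532.0, -407.7], [505.7, -237.1]]
top scoop_pan 0.95 [[677.8, 58.6], [729.6, -48.6], [482.1, -165.8], [431.2, -59.5]]
scene scoop_grip [278. 195.] 0.71 [492.2 -89.2  65. ]
scene scoop_grip [236. 284.] 0.55 [520.4 291.5  65. ]
scene scoop_pan [227. 213.] 0.57 [653.9 -21.6   5. ]
scene shelf_edge [244. 242.] 0.72 [531.5 176.  100. ]
scene shelf_edge [224. 308.] 0.4 [519.9 386.6 100. ]
scene tray_back [196. 199.] 0.73 [784.7 -65.1   3. ]
scene tray_back [212. 333.] 0.64 [549.4 402.9   3. ]
scene dowel [196. 198.] 0.58 [780.3 -58.8  12. ]
scene dowel [236. 287.] 0.42 [531.9 263.7  12. ]
scene carton 0.85 [[670.7, -118.4], [747.8, -373.9], [536.0, -415.3], [489.4, -155.7]]
scene scoop_pan 0.78 [[730.8, -33.5], [481.3, -235.6], [421.6, -74.1], [652.0, 98.0]]
```

View pics/w1.png

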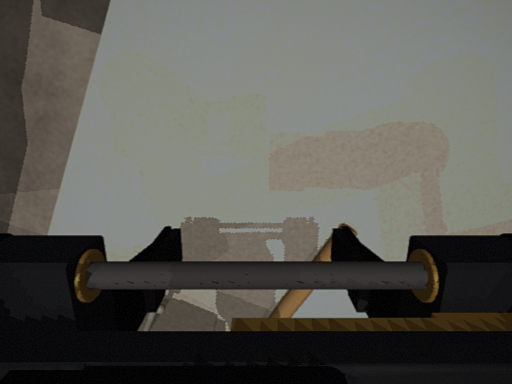

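View pics/bay.png

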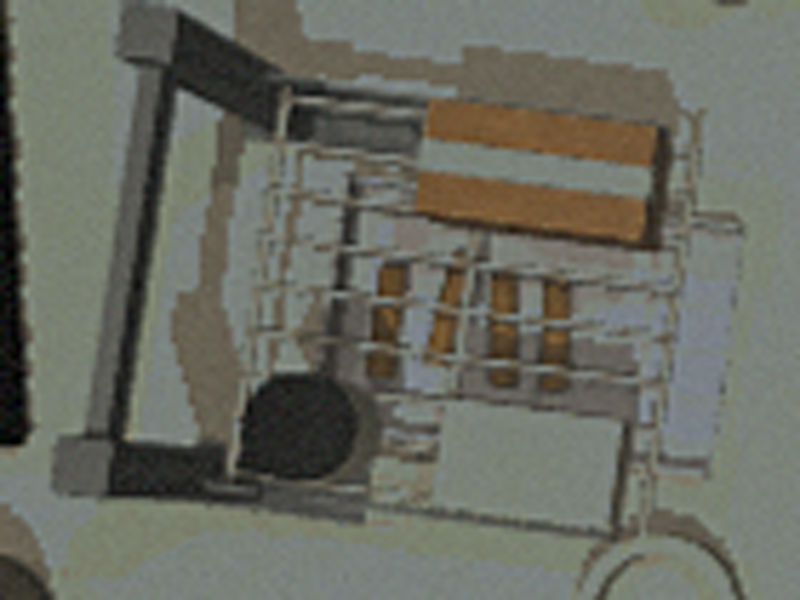

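The wrist view shows only bare counter and the hammer, because the arm didn't move: the rows were refused, probably because they need every field. In the bay crop the tray's front corners are at (745,222) and (710,473). The four dowels are at (387,320), (446,315), (504,330) and (555,333), near the tray's midline.

Call:
{"api": "drive_tool", "payload": {
  "deltas": [
    {"x":-0.87,"y":0.78,"z":0,"yaw":0,"hand":1},
    {"x":-0.87,"y":0.78,"z":0,"yaw":0,"hand":1},
    {"x":-0.87,"y":0.78,"z":0,"yaw":0,"hand":1},
    {"x":-0.87,"y":0.78,"z":0,"yaw":0,"hand":1},
    {"x":-0.87,"y":0.78,"z":0,"yaw":0,"hand":1}
  ]
}}

```text
time_s: 3.32
ee_pos: [324.9, -408.6, 223.0]
tool_rot: [-0.207, 0.978, 0.0, 0.001]
wrist_force: [0.7, 0.4, -1.0]
opening: 1.001
grip_force: 0.0
```

```bash
python3 - <<'E'
from h import *
g=imaging.grab_frame("top")
P=lambda u,v,z: at(g,(70+u/5.714,135+v/5.714),z)
a,b=P(745,222,3),P(710,473,3); print("front",a,b,(a+b)/2,np.linalg.norm(a-b))
for q in((387,320),(446,315),(504,330),(555,333)): print(P(*q,12))
print("carton corners",[at(g,(u*.64,v*.64),75) for u,v in((475,224),(549,219),(561,309),(484,318))])
E
```

```text
front [605.5 150.4   3. ] [448.  167.9   3. ] [526.75 159.15   3.  ] 158.4692399174048
[538.9 370.4  12. ]
[542.7 333.8  12. ]
[534.1 297.5  12. ]
[532.9 265.7  12. ]
carton corners [array([ 710.9, -211.7,   75. ]), array([ 725.3, -375. ,   75. ]), array([ 526.7, -402.5,   75. ]), array([ 503.6, -234.1,   75. ])]
```

Call:
{"api": "drive_tool", "payload": {
  "deltas": [
    {"x":-0.87,"y":0.78,"z":0,"yaw":0,"hand":1},
    {"x":-0.87,"y":0.78,"z":0,"yaw":0,"hand":1},
    {"x":-0.87,"y":0.78,"z":0,"yaw":0,"hand":1},
    {"x":-0.87,"y":0.78,"z":0,"yaw":0,"hand":1},
    {"x":-0.87,"y":0.78,"z":0,"yaw":0,"hand":1}
  ]
}}

```text
time_s: 3.78
ee_pos: [397.9, -250.0, 223.0]
tool_rot: [-0.207, 0.978, -0.0, 0.001]
wrist_force: [-0.8, 0.0, 0.4]
opening: 0.997
grip_force: 0.0
```

Call:
{"api": "drive_tool", "payload": {
  "deltas": [
    {"x":-0.87,"y":0.78,"z":0,"yaw":0,"hand":1},
    {"x":-0.87,"y":0.78,"z":0,"yaw":0,"hand":1},
    {"x":-0.87,"y":0.78,"z":0,"yaw":0,"hand":1},
    {"x":-0.87,"y":0.78,"z":0,"yaw":0,"hand":1},
    {"x":-0.87,"y":0.78,"z":0,"yaw":0,"hand":1},
    {"x":-0.87,"y":0.78,"z":0,"yaw":0,"hand":1}
  ]
}}

```text
time_s: 4.28
ee_pos: [470.1, -91.9, 222.6]
tool_rot: [-0.207, 0.978, -0.0, 0.0]
wrist_force: [-0.7, 0.1, -0.0]
opening: 1.002
grip_force: 0.0
```

```bash
python3 - <<'E'
from h import *
o=bot.observe(); print(o["ee_pos"],o["tool_rot"],o["joint_positions"])
g=imaging.grab_frame("wrist"); print(np.array(g["pose"]).round(2).tolist())
for n,z in dict(scoop_grip=65,scoop_pan=5).items():
    for r in imaging.pinpoint("wrist",n)[:2]: print(n,np.round(r["location"]),round(r["conf"],2),at(g,r["location"],z))
cv2.imwrite("pics/w2.png",g["frame"])
E
```

```text
[470.08215835 -91.9331831  222.58466246] [-2.07181051e-01  9.78302582e-01 -1.30349473e-04  2.30286026e-04] [ 1.47168107e-01  1.34040666e-01 -3.37012237e-01  2.60291405e-04
 -1.09926771e+00 -1.30069739e+00]
[[-0.41, 0.88, 0.25, 401.92], [0.91, 0.39, 0.11, -121.74], [-0.0, 0.28, -0.96, 384.36], [0.0, 0.0, 0.0, 1.0]]
scoop_grip [250. 199.] 0.64 [492.4 -88.9  65. ]
scoop_pan [251. 307.] 0.57 [659.1 -16.3   5. ]
```

View pics/w2.png

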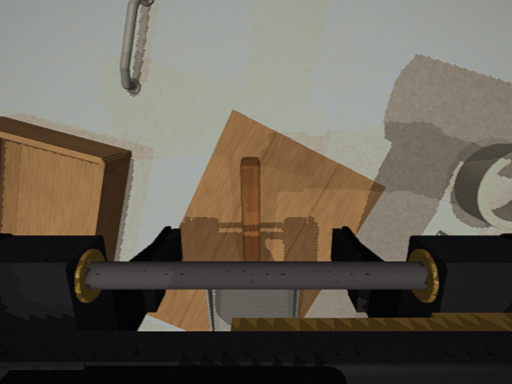

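The handle runs straight down column 250 with its end at row 158, parallel to the tool. I'm shifting 5 mm sideways and 7 mm back, then going down and closing.

Call:
{"api": "drive_tool", "payload": {
  "deltas": [
    {"x":0.05,"y":-0.035,"z":0.25,"yaw":0,"hand":1},
    {"x":0.05,"y":-0.035,"z":0.5,"yaw":0,"hand":1},
    {"x":0.05,"y":-0.035,"z":0.75,"yaw":0,"hand":1},
    {"x":0.05,"y":-0.035,"z":1,"yaw":0,"hand":1},
    {"x":0.05,"y":-0.035,"z":1,"yaw":0,"hand":1}
  ]
}}

```text
time_s: 4.85
ee_pos: [457.8, -103.2, 66.6]
tool_rot: [-0.203, 0.979, 0.001, -0.007]
wrist_force: [-0.6, 0.1, 0.1]
opening: 1.003
grip_force: 0.0
```

Call:
{"api": "drive_tool", "payload": {
  "deltas": [
    {"x":0,"y":0,"z":0.07,"yaw":0,"hand":1},
    {"x":0,"y":0,"z":0.13,"yaw":0,"hand":1},
    {"x":0,"y":0,"z":0.13,"yaw":0,"hand":-1},
    {"x":0,"y":0,"z":0.13,"yaw":0,"hand":-1},
    {"x":0,"y":0,"z":0.13,"yaw":0,"hand":-1},
    {"x":0,"y":0,"z":0.13,"yaw":0,"hand":-1},
    {"x":0,"y":0,"z":0.13,"yaw":0,"hand":-1},
    {"x":0,"y":0,"z":0.13,"yaw":0,"hand":-1},
    {"x":0,"y":0,"z":0.13,"yaw":0,"hand":-1},
    {"x":0,"y":0,"z":0.13,"yaw":0,"hand":-1}
  ]
}}

```text
time_s: 5.68
ee_pos: [464.0, -101.2, 53.2]
tool_rot: [-0.206, 0.979, -0.0, 0.0]
wrist_force: [0.2, -0.0, -1.1]
opening: 0.479
grip_force: 0.0
```

Call:
{"api": "drive_tool", "payload": {
  "deltas": [
    {"x":0,"y":0,"z":-0.1,"yaw":0,"hand":-1},
    {"x":0,"y":0,"z":-0.2,"yaw":0,"hand":-1},
    {"x":0,"y":0,"z":-0.3,"yaw":0,"hand":-1},
    {"x":0,"y":0,"z":-0.4,"yaw":0,"hand":-1},
    {"x":0,"y":0,"z":-0.4,"yaw":0,"hand":-1}
  ]
}}

```text
time_s: 6.1
ee_pos: [465.9, -101.2, 115.8]
tool_rot: [-0.206, 0.979, -0.001, 0.003]
wrist_force: [-0.5, -0.4, -0.1]
opening: 0.094
grip_force: 0.0
```

```bash
python3 - <<'E'
from h import *
o=bot.observe(); print(o["ee_pos"],o["wrist_force"],o["torque"],o["opening"])
g=imaging.grab_frame("scene")
cv2.imwrite("pics/s2.png",cv2.resize(g["frame"][130:280,170:370],(800,600),interpolation=2))
E
```

```text
[ 465.92883173 -101.19271978  115.79428953] [-0.46256257 -0.4368541  -0.05240644] [ 0.01680952 -0.05904909  0.05674523] 0.09437423397198397
```

View pics/s2.png

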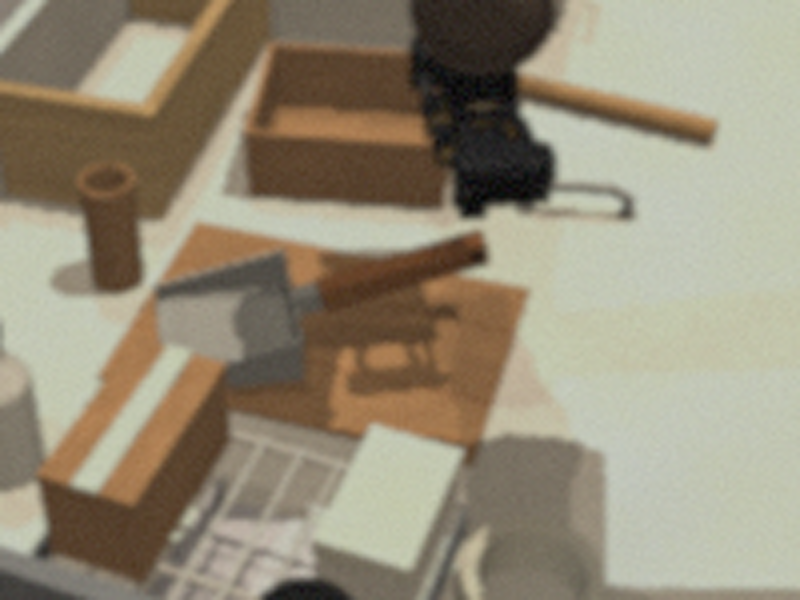

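The crop shows the scoop still lying on the sheet, so I lifted before the slow fingers had closed. I'm reopening to half, going back down and closing for longer.

Call:
{"api": "drive_tool", "payload": {
  "deltas": [
    {"x":0,"y":0,"z":0,"yaw":0,"hand":0.1},
    {"x":0,"y":0,"z":0,"yaw":0,"hand":0.1},
    {"x":0,"y":0,"z":0,"yaw":0,"hand":0.1},
    {"x":0,"y":0,"z":0,"yaw":0,"hand":0.1},
    {"x":0,"y":0,"z":0,"yaw":0,"hand":0.1},
    {"x":0,"y":0,"z":0,"yaw":0,"hand":0.1},
    {"x":0,"y":0,"z":0,"yaw":0,"hand":0.1},
    {"x":0,"y":0,"z":0,"yaw":0,"hand":0.1},
    {"x":0,"y":0,"z":0,"yaw":0,"hand":0.1}
  ]
}}

```text
time_s: 6.9
ee_pos: [463.9, -101.2, 113.0]
tool_rot: [-0.205, 0.979, 0.0, -0.0]
wrist_force: [-0.3, 0.1, 0.8]
opening: 0.539
grip_force: 0.0
```

Call:
{"api": "drive_tool", "payload": {
  "deltas": [
    {"x":0,"y":0,"z":0.2,"yaw":0,"hand":0.1},
    {"x":0,"y":0,"z":0.41,"yaw":0,"hand":0.1},
    {"x":0,"y":0,"z":0.41,"yaw":0,"hand":0.1},
    {"x":0,"y":0,"z":0.41,"yaw":0,"hand":-1},
    {"x":0,"y":0,"z":0.41,"yaw":0,"hand":-1},
    {"x":0,"y":0,"z":0.41,"yaw":0,"hand":-1},
    {"x":0,"y":0,"z":0.41,"yaw":0,"hand":-1},
    {"x":0,"y":0,"z":0.41,"yaw":0,"hand":-1},
    {"x":0,"y":0,"z":0.41,"yaw":0,"hand":-1},
    {"x":0,"y":0,"z":0.41,"yaw":0,"hand":-1},
    {"x":0,"y":0,"z":0.41,"yaw":0,"hand":-1},
    {"x":0,"y":0,"z":0.41,"yaw":0,"hand":-1}
  ]
}}

```text
time_s: 7.9
ee_pos: [464.3, -101.2, 51.9]
tool_rot: [-0.206, 0.979, -0.0, 0.0]
wrist_force: [-1.0, -0.2, 2.6]
opening: 0.227
grip_force: 30.0
```

Call:
{"api": "drive_tool", "payload": {
  "deltas": [
    {"x":0,"y":0,"z":-0.08,"yaw":0,"hand":-1},
    {"x":0,"y":0,"z":-0.16,"yaw":0,"hand":-1},
    {"x":0,"y":0,"z":-0.24,"yaw":0,"hand":-1},
    {"x":0,"y":0,"z":-0.32,"yaw":0,"hand":-1},
    {"x":0,"y":0,"z":-0.32,"yaw":0,"hand":-1}
  ]
}}

```text
time_s: 8.32
ee_pos: [464.4, -101.3, 100.9]
tool_rot: [-0.205, 0.979, -0.0, 0.001]
wrist_force: [1.4, 0.3, -1.6]
opening: 0.226
grip_force: 30.0
```

```bash
python3 - <<'E'
from h import *
o=bot.observe(); print(o["ee_pos"],o["wrist_force"],o["torque"],o["opening"])
g=imaging.grab_frame("scene")
u=np.array([.915,.404,0]); p=o["ee_pos"]+[0,0,19]
for n in("scoop_pan","scoop_grip"):
    for r in imaging.pinpoint("scene",n)[:1]: print(n,r["location"],r["conf"])
for t in(0,-.1,-.2,-.3,-.4):  # pitch lip-down hypotheses
    v=207.5*np.cos(t)*u+np.array([0,0,207.5*np.sin(t)]); w=np.array([0,0,1])*np.cos(t)-u*np.sin(t)
    print(t,np.round(proj(g,p+v-67.5*w),1))
cv2.imwrite("pics/s3.png",cv2.resize(g["frame"][130:280,170:370],(800,600),interpolation=2))
E
```

```text
[ 464.43197883 -101.30751517  100.89551712] [ 1.44246818  0.30205887 -1.58634193] [-0.08829313  0.19950081 -0.02511027] 0.22593613742178187
scoop_pan [229.4, 212.5] 0.68
scoop_grip [279.3, 185.1] 0.92
0 [225.7 203.2]
-0.1 [228.3 207.5]
-0.2 [231.4 211.5]
-0.3 [235.  215.1]
-0.4 [239.  218.4]
```

View pics/s3.png

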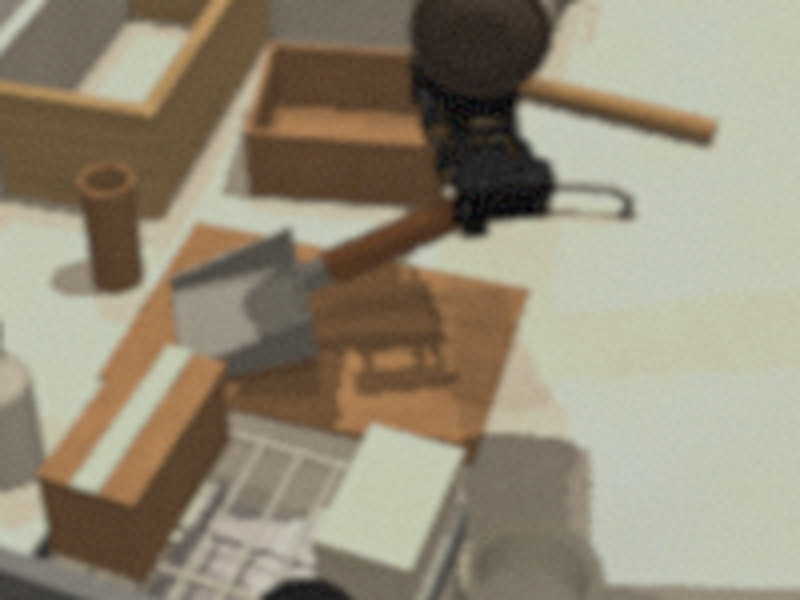

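The crop shows the scoop drooping nose-down by about 0.2 rad, with the lip possibly still on the sheet, so the pads act as a friction hinge. I'll lift further to see whether the hinge holds.

Call:
{"api": "drive_tool", "payload": {
  "deltas": [
    {"x":0,"y":0,"z":-0.1,"yaw":0,"hand":-1},
    {"x":0,"y":0,"z":-0.2,"yaw":0,"hand":-1},
    {"x":0,"y":0,"z":-0.3,"yaw":0,"hand":-1},
    {"x":0,"y":0,"z":-0.4,"yaw":0,"hand":-1},
    {"x":0,"y":0,"z":-0.4,"yaw":0,"hand":-1},
    {"x":0,"y":0,"z":-0.4,"yaw":0,"hand":-1}
  ]
}}

```text
time_s: 8.97
ee_pos: [463.5, -101.2, 158.8]
tool_rot: [-0.205, 0.979, 0.0, -0.0]
wrist_force: [0.7, 0.5, -2.9]
opening: 0.228
grip_force: 30.0
```

```bash
cat >> h.py <<'E'
def tilt(d=150,phi=None):
    """scoop pitch (lip-up +) from the scene camera, grip d mm behind the heel"""
    o=bot.observe(); g=imaging.grab_frame("scene"); q=o["tool_rot"]
    from scipy.spatial.transform import Rotation as R
    u=-R.from_quat(q).as_matrix()[:,0]; p=o["ee_pos"]+[0,0,19]
    h=62+(d-120)*.249
    print(o["ee_pos"].round(1),o["wrist_force"].round(1),o["torque"].round(2),np.degrees(np.arctan2(u[1],u[0])).round(1))
    for c in("scene","top"):
        if c=="top": g=imaging.grab_frame(c)
        for r in imaging.pinpoint(c,"scoop_pan")[:1]:
            T=np.arange(-.9,.5,.02)
            e=[np.linalg.norm(np.subtract(proj(g,p+u*((d+57.5)*np.cos(t)+(h-2)*np.sin(t))+np.array([0,0,(d+57.5)*np.sin(t)-(h-2)*np.cos(t)])),r["location"])) for t in T]
            i=int(np.argmin(e)); print(c,"tilt",T[i].round(2),"err px",round(e[i],1),r["conf"])
E
python3 - <<'E'
from h import *
tilt()
E
```

```text
[ 463.5 -101.2  158.8] [ 0.7  0.5 -2.9] [-0.19  0.41  0.01] 23.7
scene tilt -0.26 err px 2.1 0.69
top tilt -0.3 err px 1.1 0.63
```

The scoop is clear of the sheet and the hinge holds at about 0.27 rad nose-down. The plan:
1. Set the pan flat in the tray and push it to the back wall.
2. Drag it out with the heel down and the lip up.
3. Regrasp near the heel for the carry.
4. Tip the load by resting the handle on the carton rim.

First I'm turning to line up with the bay, about 84°.

Call:
{"api": "drive_tool", "payload": {
  "deltas": [
    {"x":-0.05,"y":-0.12,"z":0,"yaw":-0.2,"hand":-1},
    {"x":-0.05,"y":-0.24,"z":0,"yaw":-0.4,"hand":-1},
    {"x":-0.05,"y":-0.36,"z":0,"yaw":-0.6,"hand":-1},
    {"x":-0.05,"y":-0.36,"z":0,"yaw":-0.8,"hand":-1},
    {"x":-0.05,"y":-0.36,"z":0,"yaw":-1,"hand":-1}
  ]
}}

```text
time_s: 9.58
ee_pos: [492.4, -148.5, 158.2]
tool_rot: [-0.453, 0.891, 0.0, -0.001]
wrist_force: [-0.1, -0.3, -1.8]
opening: 0.224
grip_force: 30.0
```

Call:
{"api": "drive_tool", "payload": {
  "deltas": [
    {"x":0,"y":0,"z":0,"yaw":-0.2,"hand":-1},
    {"x":0,"y":0,"z":0,"yaw":-0.4,"hand":-1},
    {"x":0,"y":0,"z":0,"yaw":-0.6,"hand":-1},
    {"x":0,"y":0,"z":0,"yaw":-0.8,"hand":-1},
    {"x":0,"y":0,"z":0,"yaw":-1,"hand":-1},
    {"x":0,"y":0,"z":0,"yaw":-1,"hand":-1},
    {"x":0,"y":0,"z":0,"yaw":-1,"hand":-1}
  ]
}}

```text
time_s: 10.17
ee_pos: [492.5, -147.7, 158.9]
tool_rot: [-0.666, 0.746, 0.0, -0.0]
wrist_force: [-0.3, 0.2, -1.3]
opening: 0.224
grip_force: 30.0
```

```bash
python3 - <<'E'
from h import *
tilt()
o=bot.observe();B=np.array([539,290]);r=o["ee_pos"][:2]-B
print("bay x,y of tcp",r@[.1045,.9945],r@[-.9945,.1045],o["joint_positions"])
g=imaging.grab_frame("scene")
for n in("shelf_edge","tray_back"):
    for r in imaging.pinpoint("scene",n)[:1]: print(n,at(g,r["location"],100 if n=="shelf_edge" else 3))
cv2.imwrite("pics/s4.png",cv2.resize(g["frame"][130:350,150:400],(800,600),interpolation=2))
E
```

```text
[ 492.5 -147.7  158.9] [-0.3  0.2 -1.3] [-0.31  0.21  0.05] 83.5
scene tilt -0.4 err px 1.5 0.9
bay x,y of tcp -440.1507898582698 0.5022659818331029 [ 2.46758870e-02  2.55548767e-01 -3.53567571e-01  2.33782194e-05
 -9.61771938e-01 -1.35797212e-01]
shelf_edge [523.3 181.5 100. ]
tray_back [549.9 401.7   3. ]
```

View pics/s4.png

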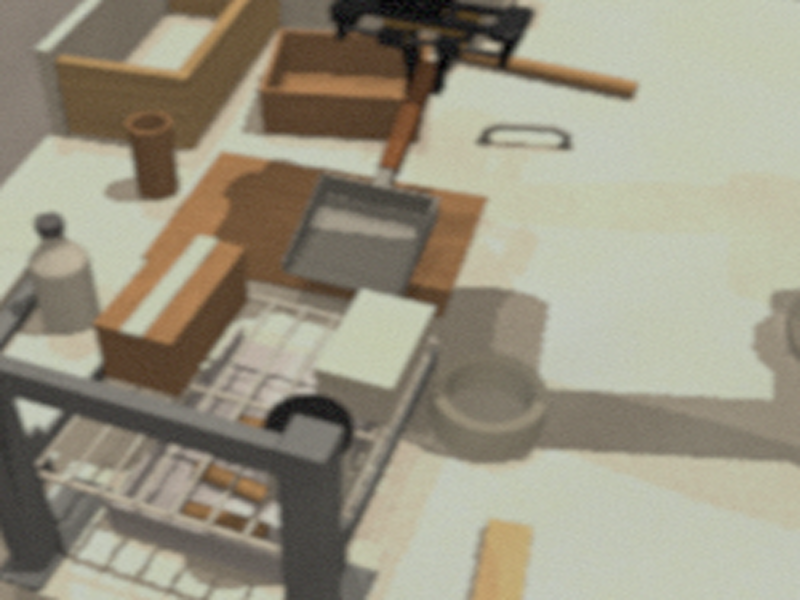

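The crop shows the pan in line with the bay opening and drooping at about 0.4 rad, so the hinge creeps slowly. I'm advancing the lip over the tray floor, then lowering the tool to level the pan there.

Call:
{"api": "drive_tool", "payload": {
  "deltas": [
    {"x":0,"y":0.015,"z":-0.1,"yaw":0,"hand":-1},
    {"x":-0.15,"y":0.015,"z":-0.15,"yaw":0,"hand":-1},
    {"x":-0.35,"y":0.015,"z":-0.15,"yaw":0,"hand":-1},
    {"x":-0.55,"y":0.015,"z":-0.15,"yaw":0,"hand":-1},
    {"x":-0.73,"y":0.015,"z":-0.15,"yaw":0,"hand":-1},
    {"x":-0.73,"y":0.015,"z":-0.15,"yaw":0,"hand":-1}
  ]
}}

```text
time_s: 11.02
ee_pos: [503.1, -35.2, 182.4]
tool_rot: [-0.669, 0.744, -0.0, 0.001]
wrist_force: [-0.4, -0.5, -3.1]
opening: 0.229
grip_force: 30.0
```

Call:
{"api": "drive_tool", "payload": {
  "deltas": [
    {"x":0.02,"y":0,"z":0.1,"yaw":0,"hand":-1},
    {"x":0.04,"y":0,"z":0.2,"yaw":0,"hand":-1},
    {"x":0.06,"y":0,"z":0.3,"yaw":0,"hand":-1},
    {"x":0.08,"y":0,"z":0.4,"yaw":0,"hand":-1},
    {"x":0.1,"y":0,"z":0.5,"yaw":0,"hand":-1},
    {"x":0.12,"y":0,"z":0.6,"yaw":0,"hand":-1},
    {"x":0.13,"y":0,"z":0.7,"yaw":0,"hand":-1},
    {"x":0.13,"y":0,"z":0.78,"yaw":0,"hand":-1},
    {"x":0.13,"y":0,"z":0.82,"yaw":0,"hand":-1},
    {"x":0.13,"y":0,"z":0.82,"yaw":0,"hand":-1}
  ]
}}

```text
time_s: 11.85
ee_pos: [499.9, -58.3, 58.3]
tool_rot: [-0.667, 0.745, 0.0, -0.0]
wrist_force: [-0.5, -0.8, 1.6]
opening: 0.224
grip_force: 30.0
```

```bash
python3 - <<'E'
from h import *
tilt()
o=bot.observe();B=np.array([538,291]);r=o["ee_pos"][:2]-B
print("bay x,y of tcp",r@[.1045,.9945],r@[-.9945,.1045])
g=imaging.grab_frame("scene")
cv2.imwrite("pics/s5.png",cv2.resize(g["frame"][180:330,170:370],(800,600),interpolation=2))
E
```

```text
[499.9 -58.3  58.3] [-0.5 -0.8  1.6] [-0.02  0.04 -0.02] 83.6
scene tilt 0.04 err px 0.7 0.71
top tilt 0.0 err px 1.5 0.84
bay x,y of tcp -350.8918801001202 0.7454146753613554
```

View pics/s5.png

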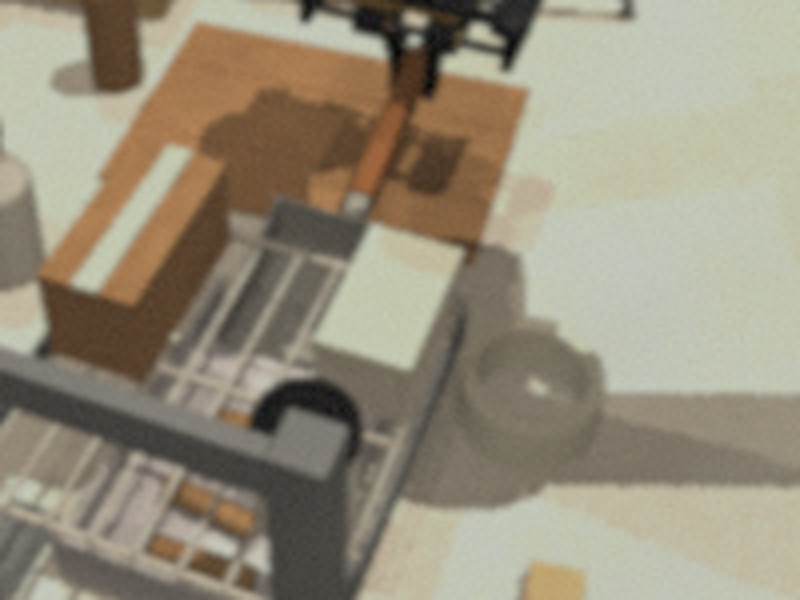

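The pan lies flat with its lip in the tray, and the dowels show through the wires at about (160–250,490–570). I'm pushing in slowly, watching the force.

Call:
{"api": "drive_tool", "payload": {
  "deltas": [
    {"x":-0.06,"y":0,"z":0.02,"yaw":0,"hand":-1},
    {"x":-0.14,"y":0,"z":0.03,"yaw":0,"hand":-1},
    {"x":-0.22,"y":0,"z":0.03,"yaw":0,"hand":-1},
    {"x":-0.3,"y":0,"z":0.03,"yaw":0,"hand":-1},
    {"x":-0.38,"y":0,"z":0.03,"yaw":0,"hand":-1},
    {"x":-0.46,"y":0,"z":0.03,"yaw":0,"hand":-1},
    {"x":-0.54,"y":0,"z":0.03,"yaw":0,"hand":-1},
    {"x":-0.62,"y":0,"z":0.03,"yaw":0,"hand":-1},
    {"x":-0.7,"y":0,"z":0.03,"yaw":0,"hand":-1},
    {"x":-0.78,"y":0,"z":0.03,"yaw":0,"hand":-1},
    {"x":-0.86,"y":0,"z":0.03,"yaw":0,"hand":-1},
    {"x":-0.94,"y":0,"z":0.03,"yaw":0,"hand":-1}
  ]
}}

```text
time_s: 13.1
ee_pos: [515.6, 83.4, 54.5]
tool_rot: [-0.667, 0.745, 0.0, -0.0]
wrist_force: [-0.8, -3.0, 1.4]
opening: 0.228
grip_force: 30.0
```

Call:
{"api": "drive_tool", "payload": {
  "deltas": [
    {"x":-0.02,"y":0,"z":0,"yaw":0,"hand":-1},
    {"x":-0.05,"y":0,"z":0,"yaw":0,"hand":-1},
    {"x":-0.08,"y":0,"z":0,"yaw":0,"hand":-1},
    {"x":-0.11,"y":0,"z":0,"yaw":0,"hand":-1},
    {"x":-0.14,"y":0,"z":0,"yaw":0,"hand":-1},
    {"x":-0.17,"y":0,"z":0,"yaw":0,"hand":-1},
    {"x":-0.2,"y":0,"z":0,"yaw":0,"hand":-1},
    {"x":-0.22,"y":0,"z":0,"yaw":0,"hand":-1},
    {"x":-0.24,"y":0,"z":0,"yaw":0,"hand":-1}
  ]
}}

```text
time_s: 13.85
ee_pos: [519.5, 118.2, 54.5]
tool_rot: [-0.667, 0.745, 0.0, -0.0]
wrist_force: [0.2, -2.5, 1.3]
opening: 0.228
grip_force: 30.0
```

```bash
python3 - <<'E'
from h import *
tilt()
o=bot.observe();B=np.array([538,291]);r=o["ee_pos"][:2]-B
print("bay x,y of tcp",r@[.1045,.9945],r@[-.9945,.1045],o["opening"])
for c in("top","scene"):
    g=imaging.grab_frame(c)
    for r in imaging.pinpoint(c,"dowel1_center")[:6]:
        p=at(g,r["location"],14); q=p[:2]-B; print(c,"dowel bay",(q@[.1045,.9945]).round(),(q@[-.9945,.1045]).round(),round(r["conf"],2))
    if c=="top": a=cv2.resize(g["frame"][150:230,80:210],(800,300),interpolation=2,dst=None)
    else: b=cv2.resize(g["frame"][220:340,180:340],(800,300),interpolation=2)
cv2.imwrite("pics/b6.png",np.vstack([a,b]))
E
```

```text
[519.5 118.2  54.5] [ 0.2 -2.5  1.3] [-0.43  0.08  0.01] 83.7
scene tilt -0.02 err px 1.3 0.63
top tilt 0.0 err px 0.2 0.83
bay x,y of tcp -173.26540989750893 0.02640923350335462 0.22603298283649323
top dowel bay 45.0 -6.0 0.55
scene dowel bay 39.0 1.0 0.44
```

View pics/b6.png

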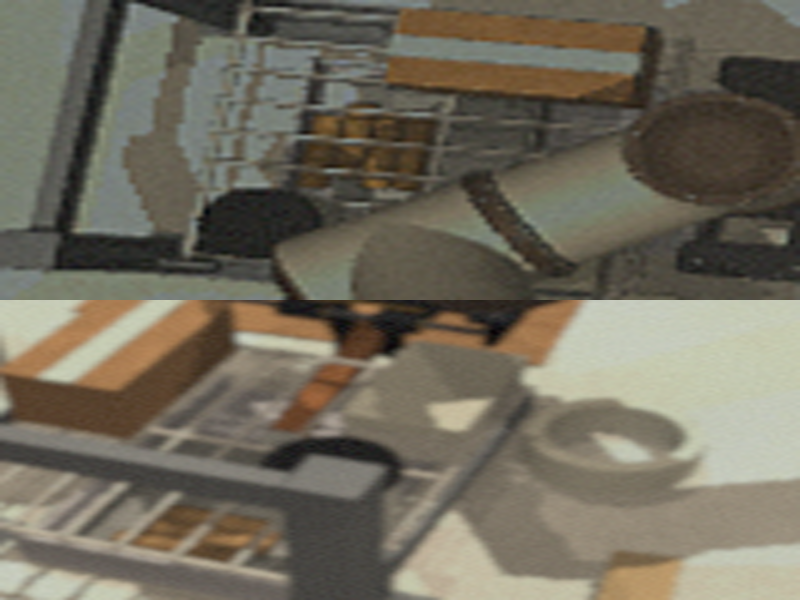

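The top crop shows all four dowels bunched against the back wall, at (300–437, 105–190). The lip is about 18 mm from the wall and the force is low, so I'm finishing the push.

Call:
{"api": "drive_tool", "payload": {
  "deltas": [
    {"x":-0.02,"y":0,"z":0,"yaw":0,"hand":-1},
    {"x":-0.04,"y":0,"z":0,"yaw":0,"hand":-1},
    {"x":-0.06,"y":0,"z":0,"yaw":0,"hand":-1},
    {"x":-0.08,"y":0,"z":0,"yaw":0,"hand":-1},
    {"x":-0.08,"y":0,"z":0,"yaw":0,"hand":-1}
  ]
}}

```text
time_s: 14.67
ee_pos: [518.6, 126.5, 53.9]
tool_rot: [-0.667, 0.745, -0.0, -0.004]
wrist_force: [-0.4, -3.3, -0.3]
opening: 0.222
grip_force: 30.0
```

Call:
{"api": "drive_tool", "payload": {
  "deltas": [
    {"x":-0.02,"y":0,"z":0,"yaw":0,"hand":-1},
    {"x":-0.03,"y":0,"z":0,"yaw":0,"hand":-1},
    {"x":-0.03,"y":0,"z":0,"yaw":0,"hand":-1}
  ]
}}

```text
time_s: 14.92
ee_pos: [521.1, 134.6, 54.3]
tool_rot: [-0.667, 0.745, 0.0, -0.0]
wrist_force: [0.6, -1.4, -0.4]
opening: 0.229
grip_force: 30.0
```

Call:
{"api": "drive_tool", "payload": {
  "deltas": [
    {"x":-0.01,"y":0,"z":0,"yaw":0,"hand":-1},
    {"x":-0.02,"y":0,"z":0,"yaw":0,"hand":-1},
    {"x":-0.02,"y":0,"z":0,"yaw":0,"hand":-1}
  ]
}}

```text
time_s: 15.17
ee_pos: [521.6, 137.9, 54.4]
tool_rot: [-0.667, 0.745, 0.0, -0.0]
wrist_force: [0.2, -1.0, -0.8]
opening: 0.225
grip_force: 30.0
```

```bash
python3 - <<'E'
from h import *
tilt()
o=bot.observe();B=np.array([538,291]);r=o["ee_pos"][:2]-B
print("bay x,y of tcp",r@[.1045,.9945],r@[-.9945,.1045])
g=imaging.grab_frame("top")
for r in imaging.regions_of("top","dowel1_center")[:6]:
    p=cv2.findNonZero(r["mask"].astype(np.uint8))[:,0]
    q=np.array([at(g,s,14)[:2] for s in p])-B; x=q@[.1045,.9945]; y=q@[-.9945,.1045]; print(r["conf"],len(p),x.min(),x.max(),y.min(),y.max())
E
```

```text
[521.6 137.9  54.4] [ 0.2 -1.  -0.8] [-0.18  0.3   0.17] 83.7
scene tilt -0.1 err px 2.7 0.72
top tilt -0.04 err px 0.8 0.71
bay x,y of tcp -154.0315911453198 0.2178246141638506
```

Force stays low with the lip at the wall. I'm pressing the handle down to raise the lip so the dowels roll back, then easing out while still low.

Call:
{"api": "drive_tool", "payload": {
  "deltas": [
    {"x":0,"y":0,"z":0.02,"yaw":0,"hand":-1},
    {"x":0,"y":0,"z":0.04,"yaw":0,"hand":-1},
    {"x":0,"y":0,"z":0.06,"yaw":0,"hand":-1},
    {"x":0,"y":0,"z":0.08,"yaw":0,"hand":-1},
    {"x":0,"y":0,"z":0.08,"yaw":0,"hand":-1},
    {"x":0,"y":0,"z":0.08,"yaw":0,"hand":-1},
    {"x":0.01,"y":0,"z":0.08,"yaw":0,"hand":-1},
    {"x":0.03,"y":0,"z":0.08,"yaw":0,"hand":-1},
    {"x":0.05,"y":0,"z":0.09,"yaw":0,"hand":-1},
    {"x":0.07,"y":0,"z":0.11,"yaw":0,"hand":-1},
    {"x":0.09,"y":0,"z":0.13,"yaw":0,"hand":-1},
    {"x":0.1,"y":0,"z":0.14,"yaw":0,"hand":-1}
  ]
}}

```text
time_s: 16.47
ee_pos: [520.6, 122.9, 33.3]
tool_rot: [-0.667, 0.745, -0.0, 0.001]
wrist_force: [0.9, 3.4, 1.6]
opening: 0.223
grip_force: 30.0
```

```bash
python3 - <<'E'
from h import *
tilt()
g=imaging.grab_frame("top"); a=cv2.resize(g["frame"][150:230,80:210],(800,300),interpolation=2)
g=imaging.grab_frame("scene"); b=cv2.resize(g["frame"][220:340,180:340],(800,300),interpolation=2)
cv2.imwrite("pics/b7.png",np.vstack([a,b]))
E
```

```text
[520.6 122.9  33.3] [0.9 3.4 1.6] [ 1.19 -0.18 -0.05] 83.7
scene tilt 0.06 err px 1.9 0.67
top tilt 0.06 err px 0.7 0.93
```

View pics/b7.png

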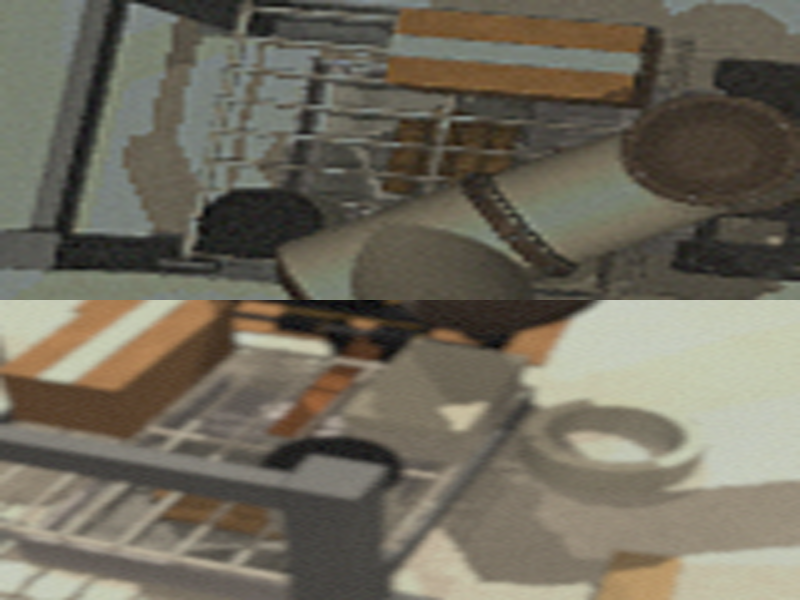

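All four dowels have rolled back to the rear of the pan, at (388–515, 115–195) in the top crop. That was my eleventh picture, one over the limit of 10, so I'll work from the networks' numbers only from here. I'm dragging out until the heel is just inside the tray's front edge, then levelling to regrasp nearer the heel.

Call:
{"api": "drive_tool", "payload": {
  "deltas": [
    {"x":0.02,"y":0,"z":0,"yaw":0,"hand":-1},
    {"x":0.06,"y":0,"z":0,"yaw":0,"hand":-1},
    {"x":0.12,"y":0,"z":0,"yaw":0,"hand":-1},
    {"x":0.19,"y":0,"z":0,"yaw":0,"hand":-1},
    {"x":0.26,"y":0,"z":0,"yaw":0,"hand":-1},
    {"x":0.33,"y":0,"z":0,"yaw":0,"hand":-1},
    {"x":0.4,"y":0,"z":0,"yaw":0,"hand":-1},
    {"x":0.47,"y":0,"z":0,"yaw":0,"hand":-1},
    {"x":0.54,"y":0,"z":0,"yaw":0,"hand":-1},
    {"x":0.6,"y":0,"z":0,"yaw":0,"hand":-1},
    {"x":0.64,"y":0,"z":0,"yaw":0,"hand":-1},
    {"x":0.66,"y":0,"z":0,"yaw":0,"hand":-1}
  ]
}}

```text
time_s: 17.77
ee_pos: [508.8, 22.9, 33.5]
tool_rot: [-0.667, 0.745, 0.0, -0.0]
wrist_force: [0.8, 3.0, 1.4]
opening: 0.225
grip_force: 30.0
```

Call:
{"api": "drive_tool", "payload": {
  "deltas": [
    {"x":0,"y":0,"z":0,"yaw":0,"hand":-1},
    {"x":0,"y":0,"z":-0.02,"yaw":0,"hand":-1},
    {"x":0,"y":0,"z":-0.04,"yaw":0,"hand":-1},
    {"x":0,"y":0,"z":-0.06,"yaw":0,"hand":-1},
    {"x":0,"y":0,"z":-0.08,"yaw":0,"hand":-1},
    {"x":0,"y":0,"z":-0.1,"yaw":0,"hand":-1},
    {"x":0,"y":0,"z":-0.11,"yaw":0,"hand":-1},
    {"x":0,"y":0,"z":-0.12,"yaw":0,"hand":-1},
    {"x":0,"y":0,"z":-0.12,"yaw":0,"hand":-1}
  ]
}}

```text
time_s: 18.52
ee_pos: [508.9, 24.0, 51.8]
tool_rot: [-0.667, 0.745, 0.0, -0.0]
wrist_force: [0.2, -0.6, -2.3]
opening: 0.225
grip_force: 30.0
```

```bash
python3 - <<'E'
from h import *
tilt()
o=bot.observe();B=np.array([538,291]);U=np.array([.1045,.9945]);V=np.array([-.9945,.1045]);r=o["ee_pos"][:2]-B
print("bay x,y of tcp",r@U,r@V)
for c in("top","scene"):
    g=imaging.grab_frame(c)
    for n,z in dict(scoop_pan=5,scoop_grip=65,dowel1_center=14).items():
        for r in imaging.pinpoint(c,n)[:4]:
            q=at(g,r["location"],z)[:2]-B; print(c,n,round(r["conf"],2),"bay",(q@U).round(),(q@V).round())
    for r in imaging.regions_of(c,"dowel1_center")[:6]:
        q=np.array([at(g,s,14)[:2] for s in cv2.findNonZero(r["mask"].astype(np.uint8))[:,0]])-B; print("  mask",round(r["conf"],2),(q@U).min().round(),(q@U).max().round(),(q@V).min().round(),(q@V).max().round())
E
```

```text
[508.9  24.   51.8] [ 0.2 -0.6 -2.3] [-0.3   0.21  0.04] 83.7
scene tilt 0.04 err px 0.9 0.96
top tilt 0.06 err px 0.2 0.88
bay x,y of tcp -268.6586584690686 0.965255372757838
top scoop_pan 0.92 bay -54.0 7.0
top dowel1_center 0.42 bay -118.0 -2.0
  mask 0.57 -357.0 -310.0 -320.0 -250.0
scene scoop_pan 0.59 bay -300.0 -18.0
scene scoop_pan 0.56 bay -69.0 1.0
scene scoop_grip 0.88 bay -239.0 -0.0
scene scoop_grip 0.35 bay 117.0 229.0
scene scoop_grip 0.34 bay -51.0 -200.0
scene dowel1_center 0.6 bay -111.0 7.0
  mask 0.44 -121.0 -104.0 -28.0 -7.0
```

Call:
{"api": "drive_tool", "payload": {
  "deltas": [
    {"x":0,"y":0,"z":0.02,"yaw":0,"hand":-1},
    {"x":0,"y":0,"z":0.03,"yaw":0,"hand":-1},
    {"x":0,"y":0,"z":0.04,"yaw":0,"hand":-1},
    {"x":0,"y":0,"z":0.04,"yaw":0,"hand":0.1},
    {"x":0,"y":0,"z":0.04,"yaw":0,"hand":0.1},
    {"x":0,"y":0,"z":0.04,"yaw":0,"hand":0.1},
    {"x":0,"y":0,"z":0.04,"yaw":0,"hand":0.1},
    {"x":0,"y":0,"z":0.04,"yaw":0,"hand":0.1},
    {"x":0,"y":0,"z":0.04,"yaw":0,"hand":0.1},
    {"x":0,"y":0,"z":0.04,"yaw":0,"hand":0.1},
    {"x":0,"y":0,"z":0.04,"yaw":0,"hand":0.1}
  ]
}}

```text
time_s: 20.13
ee_pos: [509.1, 24.1, 45.5]
tool_rot: [-0.667, 0.745, 0.0, 0.0]
wrist_force: [0.2, 0.3, 0.1]
opening: 0.546
grip_force: 0.0
```

Call:
{"api": "drive_tool", "payload": {
  "deltas": [
    {"x":0,"y":0,"z":-0.2,"yaw":0,"hand":0.1},
    {"x":0,"y":0,"z":-0.4,"yaw":0,"hand":0.1},
    {"x":-0.1,"y":0,"z":-0.4,"yaw":0,"hand":0.1},
    {"x":-0.3,"y":0,"z":-0.4,"yaw":0,"hand":0.1},
    {"x":-0.5,"y":0,"z":-0.4,"yaw":0,"hand":0.1},
    {"x":-0.65,"y":0,"z":-0.4,"yaw":0,"hand":0.1},
    {"x":-0.65,"y":0,"z":-0.4,"yaw":0,"hand":0.1}
  ]
}}

```text
time_s: 20.72
ee_pos: [521.0, 124.3, 105.9]
tool_rot: [-0.669, 0.744, -0.0, 0.001]
wrist_force: [0.3, -0.5, 0.6]
opening: 0.549
grip_force: 0.0
```

```bash
python3 - <<'E'
from h import *
o=bot.observe();B=np.array([538,291]);U=np.array([.1045,.9945]);V=np.array([-.9945,.1045]);r=o["ee_pos"][:2]-B
print("bay x,y of tcp",r@U,r@V,o["ee_pos"],o["opening"],o["wrist_force"])
for c in("top","scene","wrist"):
    g=imaging.grab_frame(c)
    for n,z in dict(scoop_pan=5,scoop_grip=65,dowel1_center=14).items():
        for r in imaging.pinpoint(c,n)[:3]:
            q=at(g,r["location"],z)[:2]-B; print(c,n,round(r["conf"],2),"bay",(q@U).round(),(q@V).round())
E
```

```text
bay x,y of tcp -167.5202665728141 -0.5227540087490906 [521.01317016 124.33821734 105.89395731] 0.5491942084128201 [ 0.30455091 -0.45193462  0.56415783]
top scoop_pan 0.72 bay -60.0 4.0
top scoop_pan 0.18 bay -237.0 0.0
top scoop_grip 0.84 bay -241.0 2.0
scene scoop_pan 0.93 bay -64.0 -7.0
scene scoop_grip 0.93 bay -239.0 -1.0
scene scoop_grip 0.46 bay -59.0 -200.0
scene dowel1_center 0.65 bay -749.0 47.0
scene dowel1_center 0.53 bay -105.0 5.0
wrist scoop_grip 0.82 bay -238.0 -0.0
wrist dowel1_center 0.65 bay -55.0 10.0
```

Call:
{"api": "drive_tool", "payload": {
  "deltas": [
    {"x":0.01,"y":0,"z":0.15,"yaw":0,"hand":0.1},
    {"x":0.01,"y":0,"z":0.3,"yaw":0,"hand":0.1},
    {"x":0.01,"y":0,"z":0.45,"yaw":0,"hand":0.1},
    {"x":0.01,"y":0,"z":0.51,"yaw":0,"hand":0.1},
    {"x":0.01,"y":0,"z":0.51,"yaw":0,"hand":-1},
    {"x":0.01,"y":0,"z":0.51,"yaw":0,"hand":-1},
    {"x":0.01,"y":0,"z":0.51,"yaw":0,"hand":-1},
    {"x":0.01,"y":0,"z":0.51,"yaw":0,"hand":-1},
    {"x":0.01,"y":0,"z":0.51,"yaw":0,"hand":-1},
    {"x":0.01,"y":0,"z":0.51,"yaw":0,"hand":-1},
    {"x":0.01,"y":0,"z":0.51,"yaw":0,"hand":-1},
    {"x":0.01,"y":0,"z":0.51,"yaw":0,"hand":-1}
  ]
}}

```text
time_s: 22.32
ee_pos: [520.1, 119.6, 29.9]
tool_rot: [-0.667, 0.745, -0.0, 0.001]
wrist_force: [0.0, -0.6, 4.8]
opening: 0.228
grip_force: 30.0
```

Call:
{"api": "drive_tool", "payload": {
  "deltas": [
    {"x":0,"y":0,"z":0.02,"yaw":0,"hand":-1},
    {"x":0,"y":0,"z":0.04,"yaw":0,"hand":-1},
    {"x":0,"y":0,"z":0.06,"yaw":0,"hand":-1},
    {"x":0,"y":0,"z":0.06,"yaw":0,"hand":-1},
    {"x":0,"y":0,"z":0.06,"yaw":0,"hand":-1}
  ]
}}

```text
time_s: 22.73
ee_pos: [519.4, 117.4, 21.1]
tool_rot: [-0.667, 0.745, -0.001, -0.001]
wrist_force: [-0.2, -7.8, 9.4]
opening: 0.225
grip_force: 30.0
```

```bash
python3 - <<'E'
from h import *
tilt(49); o=bot.observe(); print(o["opening"],o["grip_force"])
E
```

```text
[519.4 117.4  21.1] [-0.2 -7.8  9.4] [-2.19  0.14  0.02] 83.7
scene tilt 0.04 err px 2.5 0.98
top tilt 0.18 err px 0.4 0.75
0.22799176737725738 29.999816240742803
```

Call:
{"api": "drive_tool", "payload": {
  "deltas": [
    {"x":0,"y":0,"z":-0.03,"yaw":0,"hand":-1},
    {"x":0,"y":0,"z":-0.07,"yaw":0,"hand":-1},
    {"x":0,"y":0,"z":-0.11,"yaw":0,"hand":-1},
    {"x":0,"y":0,"z":-0.15,"yaw":0,"hand":-1},
    {"x":0,"y":0,"z":-0.17,"yaw":0,"hand":-1},
    {"x":0,"y":0,"z":-0.17,"yaw":0,"hand":-1}
  ]
}}

```text
time_s: 23.43
ee_pos: [520.1, 120.0, 46.4]
tool_rot: [-0.667, 0.745, -0.0, 0.001]
wrist_force: [0.2, -0.5, -2.9]
opening: 0.232
grip_force: 30.0
```

```bash
python3 - <<'E'
from h import *
tilt(49)
E
```

```text
[520.1 120.   46.4] [ 0.2 -0.5 -2.9] [-0.14  0.07 -0.05] 83.7
scene tilt 0.08 err px 1.6 0.65
top tilt 0.48 err px 0.3 0.56
```

Call:
{"api": "drive_tool", "payload": {
  "deltas": [
    {"x":0.02,"y":0,"z":0,"yaw":0,"hand":-1},
    {"x":0.06,"y":0,"z":0,"yaw":0,"hand":-1},
    {"x":0.12,"y":0,"z":0,"yaw":0,"hand":-1},
    {"x":0.2,"y":0,"z":0,"yaw":0,"hand":-1},
    {"x":0.29,"y":0,"z":0,"yaw":0,"hand":-1},
    {"x":0.38,"y":0,"z":0,"yaw":0,"hand":-1},
    {"x":0.48,"y":0,"z":0,"yaw":0,"hand":-1},
    {"x":0.58,"y":0,"z":0,"yaw":0,"hand":-1},
    {"x":0.68,"y":0,"z":0,"yaw":0,"hand":-1},
    {"x":0.77,"y":0,"z":0,"yaw":0,"hand":-1},
    {"x":0.84,"y":0,"z":0,"yaw":0,"hand":-1},
    {"x":0.88,"y":0,"z":0,"yaw":0,"hand":-1}
  ]
}}

```text
time_s: 24.63
ee_pos: [504.5, -13.8, 45.6]
tool_rot: [-0.666, 0.746, 0.0, -0.0]
wrist_force: [-0.3, -0.2, -1.8]
opening: 0.227
grip_force: 30.0
```

Call:
{"api": "drive_tool", "payload": {
  "deltas": [
    {"x":0.01,"y":0,"z":-0.03,"yaw":0,"hand":-1},
    {"x":0.01,"y":0,"z":-0.08,"yaw":0,"hand":-1},
    {"x":0.01,"y":0,"z":-0.15,"yaw":0,"hand":-1},
    {"x":0.01,"y":0,"z":-0.25,"yaw":0,"hand":-1},
    {"x":0.01,"y":0,"z":-0.35,"yaw":0,"hand":-1},
    {"x":0.01,"y":0,"z":-0.45,"yaw":0,"hand":-1},
    {"x":0.01,"y":0,"z":-0.55,"yaw":0,"hand":-1},
    {"x":0.01,"y":0,"z":-0.63,"yaw":0,"hand":-1},
    {"x":0.01,"y":0,"z":-0.68,"yaw":0,"hand":-1},
    {"x":0.01,"y":0,"z":-0.7,"yaw":0,"hand":-1}
  ]
}}

```text
time_s: 25.47
ee_pos: [505.9, -12.6, 152.5]
tool_rot: [-0.668, 0.744, -0.001, 0.002]
wrist_force: [-0.7, 0.1, -1.8]
opening: 0.226
grip_force: 30.0
```

```bash
python3 - <<'E'
from h import *
tilt(49)
for c in("top","scene"):
    g=imaging.grab_frame(c)
    for r in imaging.pinpoint(c,"dowel1_center")[:6]: print(c,round(r["conf"],2),at(g,r["location"],115))
    for r in imaging.pinpoint(c,"carton")[:2]: print(c,"carton",round(r["conf"],2),at(g,r["location"],0))
    # brown-dowel pixels left in the tray?
    for r in imaging.regions_of(c,"dowel1_center")[:6]: print(c,"mask",r["location"],r["mask"].sum(),round(r["conf"],2))
E
```

```text
[505.9 -12.6 152.5] [-0.7  0.1 -1.8] [-0.14  0.05 -0.01] 83.8
scene tilt 0.14 err px 1.1 0.74
top tilt 0.42 err px 4.0 0.82
top carton 0.93 [ 623.1 -311.1    0. ]
scene 0.4 [516.9  16.7 115. ]
scene 0.22 [521.7  76.5 115. ]
scene carton 0.62 [ 628.7 -311.4    0. ]
scene carton 0.4 [557.8 -71.8   0. ]
scene mask [264.6, 200.5] 84 0.54
```

The scoop holds the load lip-up at about 0.14 rad.

To dump:
1. Bridge the scoop across the carton, lip on the far rim and handle on the near rim. It stays lip-up that way.
2. Regrasp at the tail, pull back so the lip drops inside, and raise the tail to pour.

I'm moving over and turning in gentle steps.

Call:
{"api": "drive_tool", "payload": {
  "deltas": [
    {"x":0.03,"y":-0.01,"z":0,"yaw":0.04,"hand":-1},
    {"x":0.09,"y":-0.03,"z":0,"yaw":0.12,"hand":-1},
    {"x":0.17,"y":-0.06,"z":0,"yaw":0.24,"hand":-1},
    {"x":0.26,"y":-0.09,"z":0,"yaw":0.36,"hand":-1},
    {"x":0.36,"y":-0.12,"z":0,"yaw":0.48,"hand":-1},
    {"x":0.46,"y":-0.15,"z":0,"yaw":0.6,"hand":-1},
    {"x":0.54,"y":-0.17,"z":0,"yaw":0.7,"hand":-1},
    {"x":0.6,"y":-0.19,"z":0,"yaw":0.78,"hand":-1},
    {"x":0.64,"y":-0.2,"z":0,"yaw":0.84,"hand":-1},
    {"x":0.66,"y":-0.2,"z":0,"yaw":0.86,"hand":-1},
    {"x":0.66,"y":-0.2,"z":0,"yaw":0.86,"hand":-1}
  ]
}}

```text
time_s: 26.98
ee_pos: [523.8, -115.5, 150.4]
tool_rot: [-0.484, 0.875, 0.0, -0.0]
wrist_force: [0.7, 0.6, -1.8]
opening: 0.22
grip_force: 30.0
```

```bash
python3 - <<'E'
from h import *
tilt(49)
from scipy.spatial.transform import Rotation as R
o=bot.observe(); M=R.from_quat(o["tool_rot"]).as_matrix(); print(M.T@np.array([563-o["ee_pos"][0],-317.5-o["ee_pos"][1],0])/150)
E
```

```text
[ 523.8 -115.5  150.4] [ 0.7  0.6 -1.8] [-0.14  0.11 -0.04] 57.8
top tilt 0.32 err px 1.0 0.93
[ 1.00923997e+00 -9.38878007e-01 -1.50586207e-04]
```

Call:
{"api": "drive_tool", "payload": {
  "deltas": [
    {"x":0.02,"y":-0.02,"z":0,"yaw":0.04,"hand":-1},
    {"x":0.07,"y":-0.06,"z":0,"yaw":0.12,"hand":-1},
    {"x":0.13,"y":-0.12,"z":0,"yaw":0.24,"hand":-1},
    {"x":0.2,"y":-0.19,"z":0,"yaw":0.36,"hand":-1},
    {"x":0.28,"y":-0.26,"z":0,"yaw":0.48,"hand":-1},
    {"x":0.35,"y":-0.33,"z":0,"yaw":0.6,"hand":-1},
    {"x":0.41,"y":-0.39,"z":0,"yaw":0.7,"hand":-1},
    {"x":0.46,"y":-0.43,"z":0,"yaw":0.78,"hand":-1},
    {"x":0.49,"y":-0.46,"z":0,"yaw":0.83,"hand":-1},
    {"x":0.5,"y":-0.47,"z":0,"yaw":0.85,"hand":-1},
    {"x":0.5,"y":-0.47,"z":0,"yaw":0.85,"hand":-1}
  ]
}}

```text
time_s: 28.1
ee_pos: [543.8, -216.3, 150.4]
tool_rot: [-0.279, 0.96, 0.0, -0.0]
wrist_force: [0.6, 0.2, -3.0]
opening: 0.228
grip_force: 30.0
```

```bash
python3 - <<'E'
from h import *
tilt(49)
from scipy.spatial.transform import Rotation as R
o=bot.observe(); M=R.from_quat(o["tool_rot"]).as_matrix(); print(M.T@np.array([563-o["ee_pos"][0],-317.5-o["ee_pos"][1],0])/150)
E
```

```text
[ 543.8 -216.3  150.4] [ 0.6  0.2 -3. ] [-0.14  0.14  0.03] 32.3
scene tilt 0.22 err px 0.8 0.72
top tilt 0.2 err px 1.8 0.66
[ 2.57279790e-01 -6.43054766e-01 -9.26563553e-05]
```

Call:
{"api": "drive_tool", "payload": {
  "deltas": [
    {"x":0.01,"y":-0.02,"z":0,"yaw":0.04,"hand":-1},
    {"x":0.03,"y":-0.08,"z":0,"yaw":0.12,"hand":-1},
    {"x":0.06,"y":-0.16,"z":0,"yaw":0.24,"hand":-1},
    {"x":0.1,"y":-0.25,"z":0,"yaw":0.36,"hand":-1},
    {"x":0.14,"y":-0.35,"z":0,"yaw":0.48,"hand":-1},
    {"x":0.18,"y":-0.45,"z":0,"yaw":0.6,"hand":-1},
    {"x":0.21,"y":-0.53,"z":0,"yaw":0.7,"hand":-1},
    {"x":0.24,"y":-0.59,"z":0,"yaw":0.78,"hand":-1},
    {"x":0.25,"y":-0.63,"z":0,"yaw":0.83,"hand":-1},
    {"x":0.255,"y":-0.64,"z":0,"yaw":0.845,"hand":-1},
    {"x":0.255,"y":-0.64,"z":0,"yaw":0.845,"hand":-1}
  ]
}}

```text
time_s: 29.22
ee_pos: [563.0, -317.5, 150.3]
tool_rot: [-0.061, 0.998, 0.0, -0.0]
wrist_force: [0.7, -1.0, -2.5]
opening: 0.228
grip_force: 30.0
```

```bash
python3 - <<'E'
from h import *
tilt(49)
for c in("scene","wrist","top"):
    g=imaging.grab_frame(c)
    for n,z in(("carton",0),("scoop_pan",115),("dowel1_center",120)):
        for r in imaging.pinpoint(c,n)[:4]: print(c,n,round(r["conf"],2),at(g,r["location"],z))
E
```

```text
[ 563.  -317.5  150.3] [ 0.7 -1.  -2.5] [-0.05  0.13 -0.02] 7.0
scene tilt 0.18 err px 1.9 0.68
top tilt -0.9 err px 158.2 0.61
scene carton 0.79 [ 624.9 -301.7    0. ]
scene scoop_pan 0.63 [ 684.5 -353.8  115. ]
scene scoop_pan 0.24 [539.3  72.8 115. ]
scene dowel1_center 0.37 [ 640.8 -350.6  120. ]
top carton 0.82 [ 623.9 -312.9    0. ]
top scoop_pan 0.6 [ 687.3 -305.8  115. ]
top dowel1_center 0.4 [ 605.9 -289.6  120. ]
```

Call:
{"api": "drive_tool", "payload": {
  "deltas": [
    {"x":0,"y":0,"z":0.04,"yaw":0,"hand":-1},
    {"x":0,"y":0,"z":0.1,"yaw":0,"hand":-1},
    {"x":0,"y":0,"z":0.17,"yaw":0,"hand":-1},
    {"x":0,"y":0,"z":0.24,"yaw":0,"hand":-1},
    {"x":0,"y":0,"z":0.31,"yaw":0,"hand":-1},
    {"x":0,"y":0,"z":0.37,"yaw":0,"hand":-1},
    {"x":0,"y":0,"z":0.41,"yaw":0,"hand":-1},
    {"x":0,"y":0,"z":0.44,"yaw":0,"hand":-1},
    {"x":0,"y":0,"z":0.44,"yaw":0,"hand":-1}
  ]
}}

```text
time_s: 30.77
ee_pos: [562.5, -317.2, 83.1]
tool_rot: [-0.062, 0.998, 0.0, -0.001]
wrist_force: [0.7, 0.5, -4.2]
opening: 0.224
grip_force: 30.0
```

Call:
{"api": "drive_tool", "payload": {
  "deltas": [
    {"x":0,"y":0,"z":0.02,"yaw":0,"hand":-1},
    {"x":0,"y":0,"z":0.04,"yaw":0,"hand":-1},
    {"x":0,"y":0,"z":0.06,"yaw":0,"hand":-1},
    {"x":0,"y":0,"z":0.08,"yaw":0,"hand":-1},
    {"x":0,"y":0,"z":0.08,"yaw":0,"hand":-1}
  ]
}}

```text
time_s: 31.18
ee_pos: [562.9, -317.8, 72.7]
tool_rot: [-0.061, 0.998, -0.0, 0.0]
wrist_force: [-2.3, -1.1, 0.5]
opening: 0.223
grip_force: 30.0
```

```bash
python3 - <<'E'
from h import *
tilt(49)
E
```

```text
[ 562.9 -317.8   72.7] [-2.3 -1.1  0.5] [-0.26  0.55 -0.01] 7.0
scene tilt 0.16 err px 1.0 0.67
top tilt 0.24 err px 0.1 0.62
```

Call:
{"api": "drive_tool", "payload": {
  "deltas": [
    {"x":0,"y":0,"z":0.015,"yaw":0,"hand":-1},
    {"x":0,"y":0,"z":0.03,"yaw":0,"hand":-1},
    {"x":0,"y":0,"z":0.03,"yaw":0,"hand":-1}
  ]
}}

```text
time_s: 31.63
ee_pos: [563.0, -317.6, 69.5]
tool_rot: [-0.062, 0.998, -0.0, -0.0]
wrist_force: [-4.4, 0.2, 7.8]
opening: 0.228
grip_force: 30.0
```

```bash
python3 - <<'E'
from h import *
tilt(49)
E
```

```text
[ 563.  -317.6   69.5] [-4.4  0.2  7.8] [ 0.23  1.23 -0.04] 7.1
scene tilt 0.24 err px 1.3 0.72
```

Call:
{"api": "drive_tool", "payload": {
  "deltas": [
    {"x":0,"y":0,"z":-0.007,"yaw":0,"hand":0.1},
    {"x":0,"y":0,"z":-0.007,"yaw":0,"hand":0.1},
    {"x":0,"y":0,"z":-0.007,"yaw":0,"hand":0.1},
    {"x":0,"y":0,"z":-0.007,"yaw":0,"hand":0.1},
    {"x":0,"y":0,"z":-0.007,"yaw":0,"hand":0.1},
    {"x":0,"y":0,"z":-0.007,"yaw":0,"hand":0.1},
    {"x":0,"y":0,"z":-0.007,"yaw":0,"hand":0.1},
    {"x":0,"y":0,"z":-0.007,"yaw":0,"hand":0.1}
  ]
}}

```text
time_s: 32.5
ee_pos: [563.1, -317.4, 69.0]
tool_rot: [-0.062, 0.998, 0.0, -0.0]
wrist_force: [0.2, 0.6, 0.2]
opening: 0.546
grip_force: 0.0
```

```bash
python3 - <<'E'
from h import *
tilt(49)
for c in("top","scene"):
    g=imaging.grab_frame(c)
    for n,z in(("carton",0),("scoop_grip",90),("scoop_pan",80),("dowel1_center",80)):
        for r in imaging.pinpoint(c,n)[:3]: print(c,n,round(r["conf"],2),at(g,r["location"],z))
E
```

```text
[ 563.1 -317.4   69. ] [0.2 0.6 0.2] [-0.03  0.05 -0.01] 7.1
scene tilt 0.22 err px 3.2 0.92
top tilt 0.44 err px 1.2 0.86
top carton 0.23 [551.9 406.7   0. ]
top scoop_grip 0.87 [ 493.1 -317.3   90. ]
top scoop_pan 0.78 [ 678.8 -299.9   80. ]
top scoop_pan 0.66 [363.  179.7  80. ]
top scoop_pan 0.34 [ 495.9 -315.9   80. ]
scene carton 0.93 [ 629.9 -311.1    0. ]
scene scoop_grip 0.75 [ 494.8 -319.5   90. ]
scene scoop_pan 0.75 [ 665.8 -282.5   80. ]
```

Call:
{"api": "drive_tool", "payload": {
  "deltas": [
    {"x":0,"y":0,"z":-0.2,"yaw":0,"hand":0.1},
    {"x":0,"y":0,"z":-0.4,"yaw":0,"hand":0.2},
    {"x":0.15,"y":0,"z":-0.5,"yaw":0,"hand":0.4},
    {"x":0.4,"y":0,"z":-0.5,"yaw":0,"hand":0.4},
    {"x":0.6,"y":0,"z":-0.5,"yaw":0,"hand":0.4},
    {"x":0.66,"y":0,"z":-0.5,"yaw":0,"hand":0.4},
    {"x":0.66,"y":0,"z":-0.5,"yaw":0,"hand":0.4}
  ]
}}

```text
time_s: 33.78
ee_pos: [462.5, -329.8, 144.7]
tool_rot: [-0.061, 0.998, 0.0, -0.0]
wrist_force: [0.2, 0.6, -0.1]
opening: 0.695
grip_force: 0.0
```

```bash
python3 - <<'E'
from h import *
o=bot.observe(); print(o["ee_pos"],o["wrist_force"])
for c in("top","scene","wrist"):
    g=imaging.grab_frame(c)
    for n,z in(("carton",0),("scoop_grip",90),("scoop_pan",75),("dowel1_center",80)):
        for r in imaging.pinpoint(c,n)[:2]: print(c,n,round(r["conf"],2),at(g,r["location"],z))
    for r in imaging.regions_of(c,"scoop_grip")[:1]:
        m=r["mask"].astype(np.uint8)
        if c!="wrist": continue
        # wood handle: reddish-brown pixels inside the scoop mask
        f=g["frame"].astype(int); w=(m>0)&(f[...,2]-f[...,0]>40)
        p=np.argwhere(w)[:,::-1]; print("wood",len(p))
        for row in range(p[:,1].min(),p[:,1].max(),12):
            s=p[p[:,1]==row][:,0]
            if len(s): print(row,s.min(),s.max(),at(g,(s.mean(),row),104))
E
```

```text
[ 462.51857603 -329.7979865   144.68987871] [ 0.17580879  0.61212443 -0.13601312]
top carton 0.6 [ 608.6 -306.6    0. ]
top scoop_pan 0.79 [ 678.2 -289.3   75. ]
top scoop_pan 0.16 [538.8 274.2  75. ]
top dowel1_center 0.51 [572.4 -49.7  80. ]
top dowel1_center 0.5 [ 634.1 -312.    80. ]
scene carton 0.89 [ 642.2 -320.8    0. ]
scene carton 0.39 [ 715.7 -436.3    0. ]
scene scoop_grip 0.58 [ 502.7 -324.6   90. ]
scene scoop_pan 0.92 [ 677.8 -306.5   75. ]
scene dowel1_center 0.44 [ 633.1 -307.7   80. ]
wrist carton 0.62 [ 622.1 -309.     0. ]
wrist scoop_grip 0.58 [ 493.2 -326.6   90. ]
wood 2567
188 248 264 [ 443.2 -331.8  104. ]
200 243 269 [ 451.8 -330.8  104. ]
212 243 269 [ 460.5 -329.7  104. ]
224 243 269 [ 469.4 -328.6  104. ]
236 244 268 [ 478.6 -327.4  104. ]
248 244 268 [ 488.  -326.3  104. ]
260 244 268 [ 497.6 -325.1  104. ]
296 244 268 [ 527.8 -321.3  104. ]
308 244 268 [ 538.4 -320.   104. ]
```

The wrist network and wood pixels show the handle straight along the tool axis, ending about 19 mm behind the TCP. I'm going down and gripping the tail.

Call:
{"api": "drive_tool", "payload": {
  "deltas": [
    {"x":0,"y":0,"z":0.2,"yaw":0,"hand":0},
    {"x":0,"y":0,"z":0.4,"yaw":0,"hand":-0.1},
    {"x":0,"y":0,"z":0.47,"yaw":0,"hand":-0.2},
    {"x":0,"y":0,"z":0.47,"yaw":0,"hand":-1},
    {"x":0,"y":0,"z":0.47,"yaw":0,"hand":-1},
    {"x":0,"y":0,"z":0.47,"yaw":0,"hand":-1},
    {"x":0,"y":0,"z":0.47,"yaw":0,"hand":-1},
    {"x":0,"y":0,"z":0.47,"yaw":0,"hand":-1},
    {"x":0,"y":0,"z":0.47,"yaw":0,"hand":-1},
    {"x":0,"y":0,"z":0.47,"yaw":0,"hand":-1},
    {"x":0,"y":0,"z":0.47,"yaw":0,"hand":-1}
  ]
}}

```text
time_s: 35.6
ee_pos: [465.9, -330.2, 75.2]
tool_rot: [-0.062, 0.998, -0.001, 0.001]
wrist_force: [-0.5, 1.3, 7.1]
opening: 0.234
grip_force: 30.0
```

```bash
python3 - <<'E'
from h import *
tilt(147); o=bot.observe(); print(o["opening"],o["grip_force"])
E
```

```text
[ 465.9 -330.2   75.2] [-0.5  1.3  7.1] [ 0.19 -0.08  0.04] 7.1
scene tilt 0.2 err px 0.8 0.85
top tilt 0.08 err px 2.0 0.7
0.22379930129004713 29.975712820887566
```

Call:
{"api": "drive_tool", "payload": {
  "deltas": [
    {"x":0.01,"y":0,"z":-0.01,"yaw":0,"hand":-1},
    {"x":0.03,"y":0,"z":-0.01,"yaw":0,"hand":-1},
    {"x":0.06,"y":0,"z":-0.01,"yaw":0,"hand":-1},
    {"x":0.1,"y":0,"z":-0.01,"yaw":0,"hand":-1},
    {"x":0.15,"y":0,"z":-0.01,"yaw":0,"hand":-1},
    {"x":0.2,"y":0,"z":-0.01,"yaw":0,"hand":-1},
    {"x":0.24,"y":0,"z":-0.01,"yaw":0,"hand":-1},
    {"x":0.27,"y":0,"z":-0.01,"yaw":0,"hand":-1},
    {"x":0.28,"y":0,"z":-0.01,"yaw":0,"hand":-1},
    {"x":0.28,"y":0,"z":-0.01,"yaw":0,"hand":-1}
  ]
}}

```text
time_s: 36.63
ee_pos: [422.9, -335.1, 75.6]
tool_rot: [-0.061, 0.998, -0.0, 0.0]
wrist_force: [2.0, -0.2, 4.9]
opening: 0.228
grip_force: 30.0
```

```bash
python3 - <<'E'
from h import *
tilt(147)
for c in("top","scene","wrist"):
    g=imaging.grab_frame(c)
    for n,z in(("carton",0),("dowel1_center",65)):
        for r in imaging.pinpoint(c,n)[:2]: print(c,n,round(r["conf"],2),at(g,r["location"],z))
E
```

```text
[ 422.9 -335.1   75.6] [ 2.  -0.2  4.9] [-0.02 -1.08 -0.03] 7.0
scene tilt 0.26 err px 0.2 0.79
top tilt 0.26 err px 0.6 0.91
top carton 0.83 [ 613.6 -318.4    0. ]
top dowel1_center 0.46 [ 592.8 -314.1   65. ]
scene carton 0.67 [ 629.1 -311.3    0. ]
scene dowel1_center 0.37 [ 587.6 -333.3   65. ]
```

Call:
{"api": "drive_tool", "payload": {
  "deltas": [
    {"x":0,"y":0,"z":-0.05,"yaw":0,"hand":-1},
    {"x":0,"y":0,"z":-0.12,"yaw":0,"hand":-1},
    {"x":0,"y":0,"z":-0.2,"yaw":0,"hand":-1},
    {"x":0,"y":0,"z":-0.28,"yaw":0,"hand":-1},
    {"x":0,"y":0,"z":-0.35,"yaw":0,"hand":-1},
    {"x":0,"y":0,"z":-0.4,"yaw":0,"hand":-1},
    {"x":0,"y":0,"z":-0.43,"yaw":0,"hand":-1},
    {"x":0,"y":0,"z":-0.43,"yaw":0,"hand":-1},
    {"x":0,"y":0,"z":-0.43,"yaw":0,"hand":-1}
  ]
}}

```text
time_s: 38.03
ee_pos: [422.2, -334.8, 139.8]
tool_rot: [-0.062, 0.998, 0.0, -0.001]
wrist_force: [-3.4, 0.1, 2.6]
opening: 0.23
grip_force: 30.0
```

```bash
python3 - <<'E'
from h import *
tilt(147)
for c in("top","scene","wrist"):
    g=imaging.grab_frame(c)
    for n,z in(("carton",0),("dowel1_center",20)):
        for r in imaging.pinpoint(c,n)[:4]: print(c,n,round(r["conf"],2),at(g,r["location"],z))
E
```

```text
[ 422.2 -334.8  139.8] [-3.4  0.1  2.6] [0.03 0.81 0.02] 7.1
scene tilt -0.32 err px 2.2 0.64
top tilt -0.32 err px 3.3 0.77
top carton 0.66 [ 616.3 -312.3    0. ]
top carton 0.3 [ 649.5 -311.6    0. ]
top dowel1_center 0.74 [ 619.2 -312.3   20. ]
top dowel1_center 0.67 [ 655.5 -305.2   20. ]
scene carton 0.83 [ 625.6 -310.8    0. ]
scene dowel1_center 0.42 [ 651.  -311.9   20. ]
```

Call:
{"api": "drive_tool", "payload": {
  "deltas": [
    {"x":0,"y":0,"z":-0.05,"yaw":0,"hand":-1},
    {"x":0,"y":0,"z":-0.15,"yaw":0,"hand":-1},
    {"x":0,"y":0,"z":-0.25,"yaw":0,"hand":-1},
    {"x":0,"y":0,"z":-0.35,"yaw":0,"hand":-1},
    {"x":0,"y":0,"z":-0.45,"yaw":0,"hand":-1},
    {"x":0,"y":0,"z":-0.55,"yaw":0,"hand":-1},
    {"x":0,"y":0,"z":-0.65,"yaw":0,"hand":-1},
    {"x":0,"y":0,"z":-0.72,"yaw":0,"hand":-1},
    {"x":0,"y":0,"z":-0.75,"yaw":0,"hand":-1},
    {"x":0,"y":0,"z":-0.75,"yaw":0,"hand":-1}
  ]
}}

```text
time_s: 39.52
ee_pos: [423.9, -334.8, 252.8]
tool_rot: [-0.062, 0.998, -0.0, 0.001]
wrist_force: [0.1, -0.1, -2.5]
opening: 0.228
grip_force: 30.0
```

```bash
python3 - <<'E'
from h import *
tilt(147)
for c in("top","scene","wrist"):
    g=imaging.grab_frame(c)
    for n,z in(("carton",0),("dowel1_center",15)):
        for r in imaging.pinpoint(c,n)[:5]: print(c,n,round(r["conf"],2),at(g,r["location"],z))
E
```

```text
[ 423.9 -334.8  252.8] [ 0.1 -0.1 -2.5] [0.03 0.32 0.02] 7.1
scene tilt -0.48 err px 142.0 0.2
top tilt -0.9 err px 212.0 0.71
top carton 0.91 [ 618.9 -313.3    0. ]
scene carton 0.89 [ 622.1 -305.3    0. ]
scene dowel1_center 0.36 [ 636.4 -494.8   15. ]
scene dowel1_center 0.23 [566.6 -34.2  15. ]
```

The scoop is clear of the carton. I'm carrying it up and across towards the sheet, then I'll check the carton.

Call:
{"api": "drive_tool", "payload": {
  "deltas": [
    {"x":0,"y":0,"z":-0.15,"yaw":0,"hand":-1},
    {"x":0,"y":0,"z":-0.25,"yaw":0,"hand":-1},
    {"x":-0.05,"y":0.15,"z":-0.25,"yaw":-0.1,"hand":-1},
    {"x":-0.1,"y":0.35,"z":-0.25,"yaw":-0.2,"hand":-1},
    {"x":-0.15,"y":0.55,"z":-0.25,"yaw":-0.3,"hand":-1},
    {"x":-0.2,"y":0.75,"z":-0.25,"yaw":-0.4,"hand":-1},
    {"x":-0.23,"y":0.9,"z":-0.25,"yaw":-0.5,"hand":-1},
    {"x":-0.23,"y":1,"z":-0.25,"yaw":-0.55,"hand":-1},
    {"x":-0.23,"y":1,"z":-0.25,"yaw":-0.55,"hand":-1}
  ]
}}

```text
time_s: 40.92
ee_pos: [438.7, -179.5, 290.0]
tool_rot: [-0.206, 0.979, 0.0, 0.0]
wrist_force: [-0.3, -0.3, -1.6]
opening: 0.226
grip_force: 30.0
```

```bash
python3 - <<'E'
from h import *
o=bot.observe(); print(o["ee_pos"],o["wrist_force"])
C=np.array([623.5,-310]);U=np.array([.9925,.122]);V=np.array([-.122,.9925])
for c in("top","scene","wrist"):
    g=imaging.grab_frame(c)
    for n,z in(("carton",0),("dowel1_center",13),("scoop_pan",60)):
        for r in imaging.pinpoint(c,n)[:5]:
            p=at(g,r["location"],z); q=p[:2]-C; print(c,n,round(r["conf"],2),p,"in carton" if abs(q@U)<91 and abs(q@V)<76 else "")
    if c=="top": T=g
# rectified top view of the carton bottom, 2 px/mm
pts=np.float32([proj(T,[*(C+a*U+b*V),13]) for a,b in((-91,-76),(91,-76),(91,76),(-91,76))])
H=cv2.getPerspectiveTransform(pts,np.float32([[0,0],[364,0],[364,304],[0,304]]))
w=cv2.warpPerspective(T["frame"],H,(364,304)); gray=cv2.cvtColor(w,cv2.COLOR_BGR2HSV)
s=cv2.resize(gray,(26,19),interpolation=cv2.INTER_AREA); print(s[...,2])
E
```

```text
[ 438.67381191 -179.50958994  289.96520571] [-0.33242874 -0.32458859 -1.5746072 ]
top carton 0.22 [ 651.5 -300.8    0. ] in carton
top dowel1_center 0.67 [ 621.9 -304.5   13. ] in carton
top scoop_pan 0.94 [ 589.1 -119.6   60. ] 
scene carton 0.94 [ 638.9 -313.6    0. ] in carton
scene carton 0.27 [537.1 290.    0. ] 
scene scoop_pan 0.83 [ 619.9 -226.4   60. ] 
scene scoop_pan 0.42 [523.2 327.8  60. ] 
wrist carton 0.96 [ 623.3 -312.     0. ] in carton
wrist dowel1_center 0.54 [ 614.1 -303.9   13. ] in carton
[[ 73  70  68  74  81  83  72  74  78  76  68  74  77  75  67  66  70  68
   65  64  61  66  63  60  58  54]
 [ 72  71  70  99 102 104 103 101 101 103 103 104 105 104 105 100 101 103
  106 102  99 103 103  93  89  73]
 [ 75  71  75 100 103 100 100 101 104 103 102 105 106 105 107 105 106 106
  109 106 105 104 103 102  99  76]
 [ 83  81  87 110 112 112 111 108 107 108 109 108 113 114 114 111 111 111
  115 112 113 110 111 109 103  77]
 [ 79  79  84 111 112 114 113 114 113 112 110 113 116 117 118 120 117 117
  117 117 112 113 109 117 104  72]
 [ 82  81  86 113 115 114 114 113 113 1
[... 787 characters left out ...]
17 117  92
  106  96  86 121  88 101  97  61]
 [ 80  79  86 114 114 114 117 121 120 120 101 106  98 107 118 116 119  96
  107  96  72  86  75 104  99  60]
 [ 81  82  93 118 117 117 119 118 118 117  94  81  79 108 118 117 120  97
   82  87 103 115  94  97  97  65]
 [ 79  79  92 118 117 117 120 121 120 121 114 110 110 119 119 116 118 117
  118 118 119 121 107  96  81  64]
 [ 74  77  87 113 111 113 112 114 115 114 115 119 116 116 114 114 115 116
  116 118 119 119 120 118 100  66]
 [ 82  84 100 107 110 110 112 111 111 112 110 110 110 112 110 111 110 109
  110 113 111 111 110 107  98  63]
 [ 88  87  79  75  74  74  82  89  98 100 107 105 107 107 110 108 108 113
  114 112 112 117 117 114 107 102]]
```

The rectified carton view shows four dowel-sized stripes on the carton floor, and the wrist force equals the empty scoop's weight. I'm laying the scoop back on the sheet.

Call:
{"api": "drive_tool", "payload": {
  "deltas": [
    {"x":-0.15,"y":0.17,"z":0.1,"yaw":0,"hand":-1},
    {"x":-0.3,"y":0.34,"z":0.25,"yaw":0,"hand":-1},
    {"x":-0.36,"y":0.41,"z":0.4,"yaw":0,"hand":-1},
    {"x":-0.36,"y":0.41,"z":0.55,"yaw":0,"hand":-1},
    {"x":-0.36,"y":0.41,"z":0.7,"yaw":0,"hand":-1},
    {"x":-0.36,"y":0.41,"z":0.8,"yaw":0,"hand":-1},
    {"x":-0.36,"y":0.41,"z":0.8,"yaw":0,"hand":-1}
  ]
}}

```text
time_s: 42.1
ee_pos: [462.6, -103.6, 167.0]
tool_rot: [-0.204, 0.979, 0.001, -0.002]
wrist_force: [-0.3, -0.4, -0.3]
opening: 0.227
grip_force: 30.0
```

Call:
{"api": "drive_tool", "payload": {
  "deltas": [
    {"x":0,"y":0,"z":0.1,"yaw":0,"hand":-1},
    {"x":0,"y":0,"z":0.2,"yaw":0,"hand":-1},
    {"x":0,"y":0,"z":0.3,"yaw":0,"hand":-1},
    {"x":0,"y":0,"z":0.4,"yaw":0,"hand":-1},
    {"x":0,"y":0,"z":0.5,"yaw":0,"hand":-1},
    {"x":0,"y":0,"z":0.6,"yaw":0,"hand":-1},
    {"x":0,"y":0,"z":0.68,"yaw":0,"hand":-1},
    {"x":0,"y":0,"z":0.74,"yaw":0,"hand":-1},
    {"x":0,"y":0,"z":0.77,"yaw":0,"hand":-1},
    {"x":0,"y":0,"z":0.77,"yaw":0,"hand":-1}
  ]
}}

```text
time_s: 42.93
ee_pos: [463.9, -104.1, 54.3]
tool_rot: [-0.204, 0.979, -0.0, -0.0]
wrist_force: [-2.9, -0.8, 2.6]
opening: 0.227
grip_force: 30.0
```

```bash
python3 - <<'E'
from h import *
tilt(147)
E
```

```text
[ 463.9 -104.1   54.3] [-2.9 -0.8  2.6] [-0.38  0.65 -0.05] 23.6
scene tilt 0.08 err px 0.3 0.59
top tilt 0.02 err px 1.5 0.65
```

Flat. Release fully, then retreat upward.

Call:
{"api": "drive_tool", "payload": {
  "deltas": [
    {"x":0,"y":0,"z":0.01,"yaw":0,"hand":-1},
    {"x":0,"y":0,"z":0.01,"yaw":0,"hand":0.5},
    {"x":0,"y":0,"z":0.01,"yaw":0,"hand":0.5},
    {"x":0,"y":0,"z":0.01,"yaw":0,"hand":0.5},
    {"x":0,"y":0,"z":0.01,"yaw":0,"hand":0.5},
    {"x":0,"y":0,"z":0.01,"yaw":0,"hand":0.5},
    {"x":0,"y":0,"z":0.01,"yaw":0,"hand":0.5},
    {"x":0,"y":0,"z":0.01,"yaw":0,"hand":0.5},
    {"x":0,"y":0,"z":0.01,"yaw":0,"hand":0.5}
  ]
}}

```text
time_s: 43.88
ee_pos: [463.9, -103.7, 52.6]
tool_rot: [-0.204, 0.979, -0.0, 0.0]
wrist_force: [0.4, -0.5, 1.1]
opening: 0.716
grip_force: 0.0
```

Call:
{"api": "drive_tool", "payload": {
  "deltas": [
    {"x":0,"y":0,"z":-0.15,"yaw":0,"hand":0.5},
    {"x":0,"y":0,"z":-0.35,"yaw":0,"hand":0.5},
    {"x":0,"y":0,"z":-0.6,"yaw":0,"hand":0.5},
    {"x":0,"y":0,"z":-0.85,"yaw":0,"hand":0.5},
    {"x":0,"y":0,"z":-1,"yaw":0,"hand":0.5},
    {"x":0,"y":0,"z":-1,"yaw":0,"hand":0.5}
  ]
}}

```text
time_s: 44.38
ee_pos: [467.1, -103.9, 208.4]
tool_rot: [-0.205, 0.979, -0.001, 0.006]
wrist_force: [-0.9, 0.2, 0.4]
opening: 0.749
grip_force: 0.0
```

```bash
python3 - <<'E'
from h import *
o=bot.observe(); print(o["ee_pos"],o["wrist_force"],o["opening"])
C=np.array([623.5,-310]);U=np.array([.9925,.122]);V=np.array([-.122,.9925])
for c in("top","scene","wrist"):
    g=imaging.grab_frame(c)
    for n,z in(("carton",0),("dowel1_center",13),("scoop_pan",5),("scoop_grip",65),("sheet",0)):
        for r in imaging.pinpoint(c,n)[:4]:
            p=at(g,r["location"],z); q=p[:2]-C; print(c,n,round(r["conf"],2),p,"in carton" if abs(q@U)<91 and abs(q@V)<76 else "")
    if c=="top":
        pts=np.float32([proj(g,[*(C+a*U+b*V),13]) for a,b in((-91,-76),(91,-76),(91,76),(-91,76))])
        H=cv2.getPerspectiveTransform(pts,np.float32([[0,0],[364,0],[364,304],[0,304]]))
        w=cv2.warpPerspective(g["frame"],H,(364,304)); print(w[80:200].mean(0)[::7].round().astype(int).tolist())
E
```

```text
[ 467.13207093 -103.89018948  208.41874915] [-0.8832292  0.1891036  0.3782845] 0.7485244481671961
top carton 0.77 [ 623.2 -312.2    0. ] in carton
top dowel1_center 0.74 [ 653.1 -304.9   13. ] in carton
top dowel1_center 0.49 [ 616.8 -314.5   13. ] in carton
top dowel1_center 0.43 [768.4 173.   13. ] 
top scoop_pan 0.87 [654.9 -19.5   5. ] 
top scoop_pan 0.37 [550.8 410.7   5. ] 
top scoop_grip 0.79 [497.  -86.1  65. ] 
top sheet 0.71 [584.4 -48.2   0. ] 
[[45, 66, 85], [44, 63, 80], [44, 64, 81], [43, 63, 82], [44, 63, 81], [45, 67, 87], [52, 83, 110], [54, 87, 117], [51, 85, 114], [53, 85, 115], [53, 85, 115], [53, 85, 115], [52, 86, 116], [52, 86, 116], [53, 87, 117], [53, 86, 116], [54, 87, 117], [53, 85, 116], [52, 85, 115], [52, 86, 116], [52, 84, 113], [45, 71, 93], [47, 76, 98], [53, 87, 114], [54, 88, 115], [48, 77, 99], [43, 66, 85], [49, 78, 105], [55, 89, 121], [53, 88, 119], [53, 88, 118], [53, 88, 119], [53, 88, 119], [54, 88, 120], [53, 88, 118], [49, 77, 102], [46, 72, 92], [51, 84, 108], [54, 89, 116], [50, 80, 104], [43, 65, 82], [43, 64, 81], [50, 83, 107], [54, 90, 117], [52, 85, 110], [45, 69, 88], [43, 64, 81], [53, 85, 110], [54, 90, 117], [50, 80, 103], [43, 63, 79], [38, 50, 61]]
scene carton 0.64 [ 627.3 -304.6    0. ] in carton
scene scoop_pan 0.83 [656.6 -18.7   5. ] 
scene scoop_grip 0.56 [ 499.  -101.7   65. ] 
scene scoop_grip 0.45 [541.2 138.5  65. ] 
scene sheet 0.81 [575.8 -27.8   0. ] 
wrist carton 0.91 [ 617.1 -308.6    0. ] in carton
wrist dowel1_center 0.81 [ 612.2 -307.    13. ] in carton
wrist scoop_pan 0.89 [656.4 -20.5   5. ] 
wrist scoop_grip 0.57 [486.3 -90.8  65. ] 
wrist sheet 0.67 [580.  -43.6   0. ]
```

```bash
python3 -c "
from plant import job_done; print(job_done())"
```

```text
the job is handed in; nothing more can be done
None
```

I handed the job in at about 44 s: all four dowels showed in the carton in the last camera reading and the scoop was back flat on the sheet, though the hand-in returned no verdict and I viewed 11 pictures, one over the limit of 10.

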